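# Weight down the bonded strips of a display panel

## Task

Four strips have just been bonded to the display panel and must be held down while they set: stand the press bar of the same length squarely on each strip, foot flat on it and lying along it, and let go. Start with the longest strip and work down to the shortest, finishing each before the next. Leave the microscope lens and the little jar where they stand.

Things in the scene. Friction and masses are not known exactly. Their poses are not given: they have to be found in the camera images.
- bar_a_mid (a point): The longest press bar, loose on the bench: a flat bright steel foot 100 mm long, 24 mm wide, 12 mm high, with an upright black grip in its middle (26 mm long along the bar, 14 mm wide, from 12 to 48 mm above the underside). About 250 g, give or take a third. This point is its centre, 24 mm above its underside; x along its length, z up. Both ends are alike. Pinch the grip across its 14 mm.
- bar_b_mid (a point): The second-longest press bar, loose on the bench: a flat bright steel foot 80 mm long, 24 mm wide, 12 mm high, with an upright black grip in its middle (26 mm long along the bar, 14 mm wide, from 12 to 48 mm above the underside). About 206 g, give or take a third. This point is its centre, 24 mm above its underside; x along its length, z up. Both ends are alike. Pinch the grip across its 14 mm.
- bar_c_mid (a point): The second-shortest press bar, loose on the bench: a flat bright steel foot 60 mm long, 24 mm wide, 12 mm high, with an upright black grip in its middle (26 mm long along the bar, 14 mm wide, from 12 to 48 mm above the underside). About 162 g, give or take a third. This point is its centre, 24 mm above its underside; x along its length, z up. Both ends are alike. Pinch the grip across its 14 mm.
- bar_d_mid (a point): The shortest press bar, loose on the bench: a flat bright steel foot 40 mm long, 24 mm wide, 12 mm high, with an upright black grip in its middle (26 mm long along the bar, 14 mm wide, from 12 to 48 mm above the underside). About 118 g, give or take a third. This point is its centre, 24 mm above its underside; x along its length, z up. Both ends are alike. Pinch the grip across its 14 mm.
- strip_a_top (a point): The longest bonded strip, fixed on the black display panel: a pale board 100 mm long, 30 mm wide, 2 mm thick, with rows of brass contacts along both long sides. This point is the centre of its upper face, which is 8 mm above the bench (the panel is 6 mm thick, 210 by 310 mm); x along its length, z up. Both ends are alike.
- strip_b_top (a point): The second-longest bonded strip, fixed on the black display panel: a pale board 80 mm long, 30 mm wide, 2 mm thick, with rows of brass contacts along both long sides. This point is the centre of its upper face, which is 8 mm above the bench (the panel is 6 mm thick, 210 by 310 mm); x along its length, z up. Both ends are alike.
- strip_c_top (a point): The second-shortest bonded strip, fixed on the black display panel: a pale board 60 mm long, 30 mm wide, 2 mm thick, with rows of brass contacts along both long sides. This point is the centre of its upper face, which is 8 mm above the bench (the panel is 6 mm thick, 210 by 310 mm); x along its length, z up. Both ends are alike.
- strip_d_top (a point): The shortest bonded strip, fixed on the black display panel: a pale board 40 mm long, 30 mm wide, 2 mm thick, with rows of brass contacts along both long sides. This point is the centre of its upper face, which is 8 mm above the bench (the panel is 6 mm thick, 210 by 310 mm); x along its length, z up. Both ends are alike.
- lens_mid (a point): A microscope lens, loose, standing upright on the bench among the bars: a black barrel 38 mm across and 50 mm tall with an aluminium ring. Point at its centre, 25 mm up. To be left alone.
- jar_mid (a point): A small amber glass jar with an aluminium cap, loose, standing on the bench among the bars: 44 mm across, 50 mm tall. Point at its centre, 25 mm up. To be left alone.
Things that resemble listed ones, but are neither listed nor needed, are in the scene too. What is shaped like the part that bears bar_b_mid but pink is not meant. What is shaped like the part that bears bar_d_mid but red is not meant.

How it is judged:
By the outcome, as a careful person would: the job done as asked, in the order asked, and still so for the second after the job is handed in, with the robot touching nothing.
It also fails if it takes over 112 s, if anything falls off the work surface, if the arm or the gripper's body presses on something with over 40 N, if the wrist force passes 120 N, or if a joint passes its speed limit or range.

## Robot

A 6-joint arm with a two-finger parallel gripper is mounted at the origin on the work surface. World frame = base frame: x ahead of the robot, y to its left, z up, the work surface at z = 0. Lengths are in m, angles in rad, forces in N, time in s.
With the tool pointing down it reaches from about 0.3 to 0.775 m from the base axis. Payload 14.6 kg.
Tool frame: the origin (TCP) lies between the finger pads; the fingertips stand 22 mm ahead of it and the grasp point (between the pads) lies 3 mm ahead of it (ctrl.tip_reach is the distance from the TCP to the fingertips, in m); z points along the fingers, y is the direction in which the jaws open and shut (so a half turn about z gives the same grasp; the last joint's range is limited). The gripper opens to 94 mm and grips with 3 to 60 N. Pads are 16 mm wide; open, the fingers measure 119 mm over their backs; the gripper's body (75 mm by 177 mm) begins 78 mm behind the grasp point.
Start: joints at [1.042, 0.3, 1.521, -0, 1.321, -0.067], TCP at [0.245, 0.492, 0.227] pointing down, gripper open.
Joint ranges: [-3.03, 3.03], [-0.79, 2.21], [0.23, 2.52], [-1.04, 4.18], [0, 3.07], [-2.55, 2.55]. Speed limits (rad/s): [2.22, 2.22, 2.57, 3.14, 3.14, 3.14].

## Interface

Orientations are given as [roll, pitch, yaw] about the fixed x, y, z axes, in that order (R = Rz(yaw) Ry(pitch) Rx(roll)).
In Python, from station import ctrl gives the robot as it stands. The module is installed in compiled form; this text tells all that it offers.
- The arm moves only by the shell command python3 -m creep 'ROWS' [OPENING] [FORCE]. ROWS is a JSON object of lists of equal length, an entry for each row: "xyz": the shift along the tool's x, y, z in mm, a list of three; "spin": the turn about the tool's z in rad. In form: {"xyz": [[tx, ty, tz], ...], "spin": [spin, ...]}. A call has 1 to 5 rows; each row shifts and turns the commanded pose from where the row before left it, along the tool's axes as they then stand; what a row does not reach is not made up. A row lasts 1/8 s, in which the tool goes at most 62.5 mm and 10.7 degrees, less where a joint would pass 70% of its speed; a pose out of reach is approached as far as the arm can. A call with a gripper value outside its range is refused whole. OPENING is the finger opening in mm, from 0 to 94, set as the call begins (- or left out, the last holds). The fingers move at their own pace and stop on an object; FORCE is the grip in N (left out, the last holds). Time passes only in rows, so rows that do not move let the fingers close. It gives the time, the measured TCP pose, the force and the opening at its end, in the units of the state.
- ctrl.get_obs(): the state, without advancing time (a new reading comes with each control period).
- ctrl.camera(name): name is "scene" or "top"; returns the picture (420x560x3 uint8, red, green, blue); there is no depth.
- ctrl.camera_model(name): a dict with "fx", "fy", "cx", "cy" (pixels), "R" (3x3) and "t" (3): a world point X has camera coordinates R X + t. Camera axes: x right, y down, z forward; pixel columns grow to the right and rows downward; lengths in m; the calibration is good to about 2 mm. A picture is of the moment at which its call begins. camera_model takes no time and is no camera call.
- ctrl.hand_in(): hands the job in, once; it reports no verdict.
The state is a dict: "time_s": time; "qpos": joint angles; "joint_vel": joint speeds; "tau": joint torques, N m; "ee_pos": TCP position; "eef_rot": TCP orientation; "force": force on the tool from outside, world axes, zero at the start; "moment": the same for the moment, N m; "grip_width": finger opening in m.
Only numpy, scipy, OpenCV 4.12 (cv2) and the standard library are available. Lean on these libraries where they do the work, as an engineer would, in place of code of your own. Each camera call takes 0.05 s, during which the arm holds its last target.

## Working session

There is one attempt and no reset: what is moved stays moved. The work goes in short steps, Python scripts to look and compute and a shell command to move; the robot and the scene stay as the last step left them, time stands still between calls to the robot, and variables do not carry over. Pictures are saved under pics/ and viewed, and the job is handed in when it is done.

```bash
mkdir -p pics; python3 - <<'E'
from station import ctrl
import cv2,json
o=ctrl.get_obs();print(o)
for n in("scene","top"):
    im=ctrl.camera(n);cv2.imwrite(f"pics/{n}0.png",im[:,:,::-1]);print(n,ctrl.camera_model(n))
print(ctrl.tip_reach)
E
```

```text
{'time_s': 0.0, 'qpos': array([ 1.04240956e+00,  3.00479175e-01,  1.52159733e+00, -2.45136718e-05,
        1.32071844e+00, -6.66152000e-02]), 'joint_vel': array([ 0.00087142,  0.0020289 , -0.00104567, -0.00173613, -0.00097752,
       -0.00040025]), 'tau': array([-3.08123317e-04, -5.31819284e+01, -3.52724111e+01,  7.07415864e-02,
        2.44884094e-02, -6.26700739e-05]), 'ee_pos': array([0.24493369, 0.49217224, 0.22687502]), 'eef_rot': array([-3.14039145e+00, -5.63402901e-05,  2.67982714e+00]), 'force': array([0.10794965, 0.17497769, 0.42423678]), 'moment': array([ 0.03614308, -0.00304631,  0.01914063]), 'grip_width': 0.09384128147468106}
scene {'fx': 501.6945396991877, 'fy': 501.6945396991877, 'cx': 282.90847546543506, 'cy': 206.50961057070006, 'R': array([[-5.40203151e-01,  8.41534625e-01,  1.77320183e-04],
       [ 5.69762998e-01,  3.65900867e-01, -7.35857786e-01],
       [-6.19314688e-01, -3.97411664e-01, -6.77136092e-01]]), 't': array([ 0.34314831, -0.20653233,  1.367868  ])}
top {'fx': 382.8226662967329, 'fy': 382.8226662967329, 'cx': 279.10127223792483, 'cy': 204.95121099389115, 'R': array([[-0.0077917 , -0.99929567, -0.03670765],
       [-0.99673616,  0.01071095, -0.08001445],
       [ 0.08035126,  0.03596439, -0.99611758]]), 't': array([-0.05106149,  0.49075793,  0.84677334])}
0.022
```

View pics/top0.png

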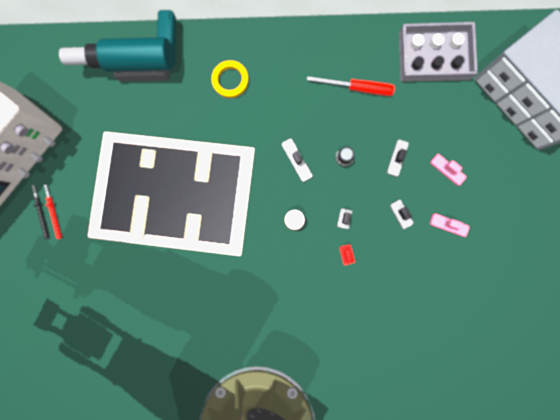

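View pics/scene0.png

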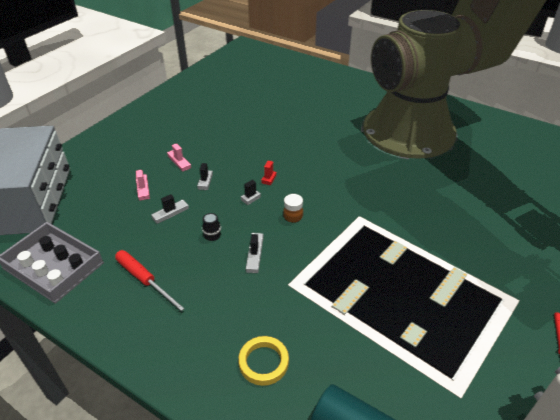

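```bash
python3 - <<'E'
import cv2
im=cv2.imread("pics/top0.png")
cv2.imwrite("pics/cropA.png",cv2.resize(im[125:275,270:480],None,fx=3.8,fy=3.8,interpolation=cv2.INTER_CUBIC))
cv2.imwrite("pics/cropB.png",cv2.resize(im[125:265,80:265],None,fx=4,fy=4,interpolation=cv2.INTER_CUBIC))
E
```

```text
(no output)
```

View pics/cropA.png

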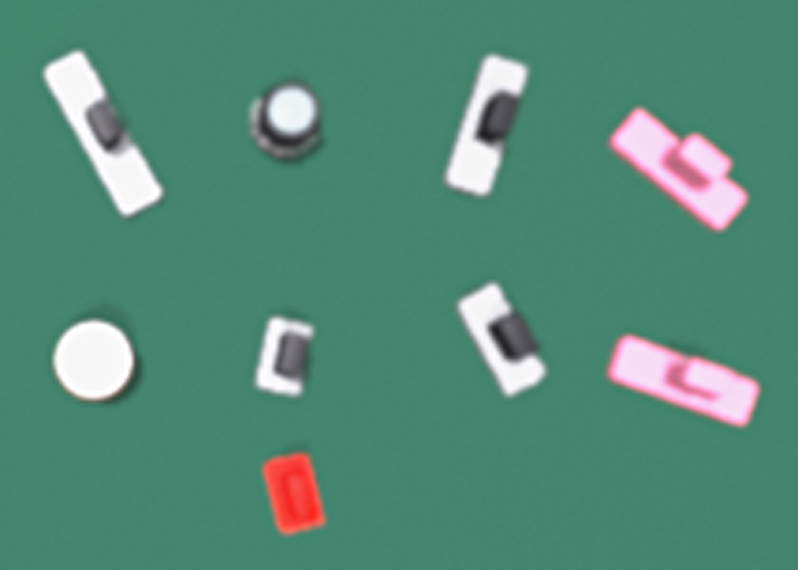

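View pics/cropB.png

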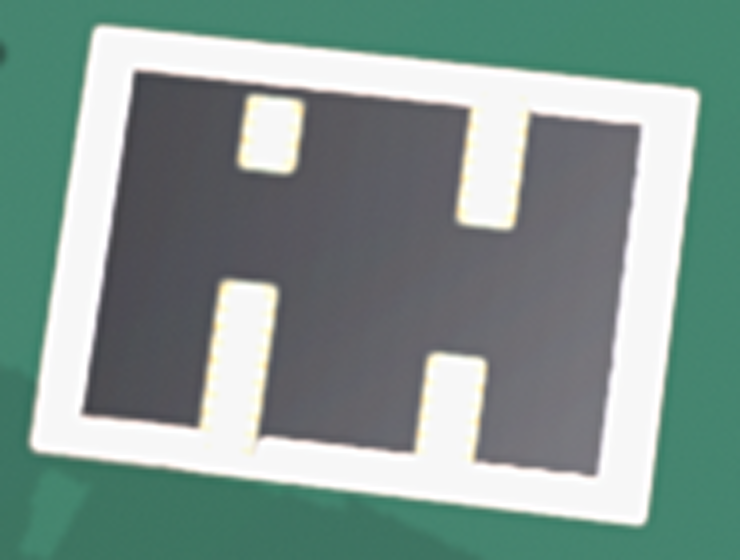

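```bash
python3 - <<'E'
import cv2,numpy as np
im=cv2.imread("pics/scene0.png")
cv2.imwrite("pics/cropS.png",cv2.resize(im[210:390,280:530],None,fx=3.2,fy=3.2,interpolation=cv2.INTER_CUBIC))
im=cv2.imread("pics/top0.png").astype(int)
s=im[125:265,80:265];sat=(s.max(2)-s.min(2))
e=np.clip((255-s)*4,0,255).astype(np.uint8)
cv2.imwrite("pics/cropB2.png",cv2.resize(e,None,fx=4,fy=4,interpolation=cv2.INTER_CUBIC))
E
```

```text
(no output)
```

View pics/cropS.png

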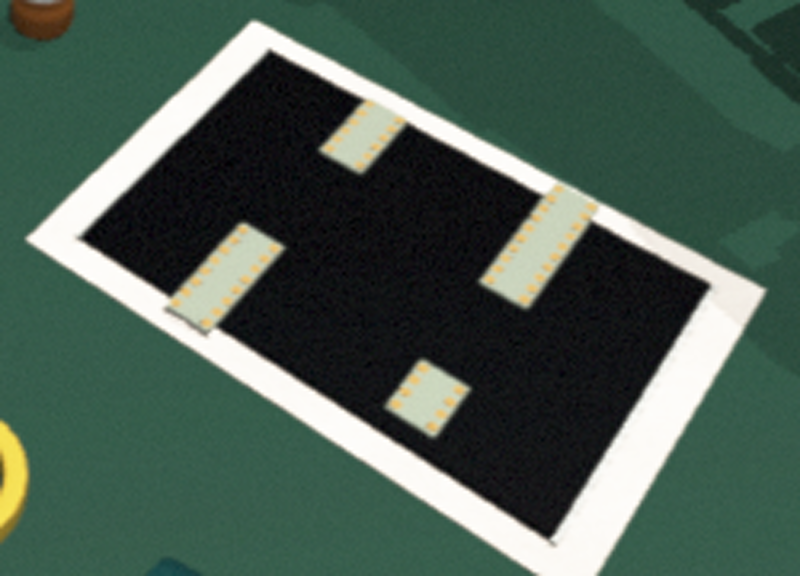

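View pics/cropB2.png

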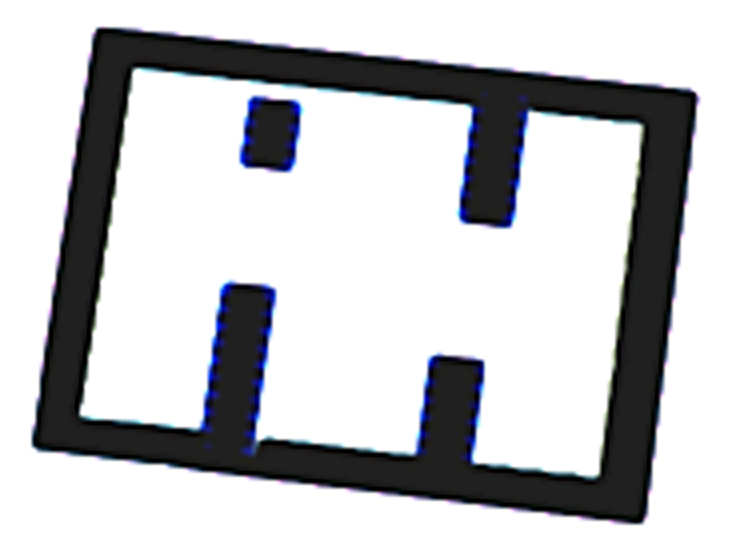

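```bash
cat > h.py <<'E'
import cv2,numpy as np
from station import ctrl
def cast(n,uv,z):
    m=ctrl.camera_model(n);uv=np.asarray(uv,float).reshape(-1,2)
    K=np.array([[m['fx'],0,m['cx']],[0,m['fy'],m['cy']],[0,0,1]])
    d=np.c_[uv,np.ones(len(uv))]@np.linalg.inv(K).T@m['R']
    c=-m['R'].T@m['t'];return (c+d*((z-c[2])/d[:,2])[:,None])[:,:2]*1000
def proj(n,X):
    m=ctrl.camera_model(n);c=m['R']@np.asarray(X,float)+m['t']
    return c[0]/c[2]*m['fx']+m['cx'],c[1]/c[2]*m['fy']+m['cy']
def rect(P):
    (c,s,a)=cv2.minAreaRect(P.astype(np.float32))
    if s[0]<s[1]: s=s[::-1];a+=90
    return np.round(c,1),np.round(s,1),round((a+90)%180-90,1)
S=6
def blobs(n,im,mask,z,amin,roi):
    """im float upscaled; mask function -> contours -> world rect"""
    x0,y0,x1,y1=roi
    big=cv2.resize(im[y0:y1,x0:x1],None,fx=S,fy=S,interpolation=cv2.INTER_CUBIC)
    m=mask(big).astype(np.uint8)*255
    cs,_=cv2.findContours(m,cv2.RETR_EXTERNAL,cv2.CHAIN_APPROX_NONE);out=[]
    for c in cs:
        if cv2.contourArea(c)<amin*S*S: continue
        px=(c.reshape(-1,2)+.5)/S-.5+[x0,y0]
        M=cv2.moments(c);cp=(np.array([M['m10'],M['m01']])/M['m00']+.5)/S-.5+[x0,y0]
        out.append((np.round(cp,1),cv2.contourArea(c)/S/S)+rect(cast(n,px,z)))
    return out
E
python3 - <<'E'
from h import *
t=cv2.imread("pics/top0.png");s=cv2.imread("pics/scene0.png")
V=lambda b:b.max(2).astype(int)
sat=lambda b:b.max(2).astype(int)-b.min(2)
def pr(n,l):
    print(n)
    for x in l: print(x)
pr("strips scene",blobs("scene",s,lambda b:(V(b)>90)&(b[...,2].astype(int)-b[...,0]>-5)&((V(b)<228)),.008,60,(320,220,480,360)))
print([s[y,x] for x,y in((350,297),(310,285),(415,335),(240,190),(393,252),(449,286))])
pr("strip top",blobs("top",t,lambda b:V(b)>170,.008,60,(110,146,240,235)))
pr("bars top feet",blobs("top",t,lambda b:(b[...,2]>120)&(sat(b)<60),.012,60,(275,130,430,235)))
pr("grips top",blobs("top",t,lambda b:(V(b)<95),.048,20,(275,130,430,235)))
pr("bars scene feet",blobs("scene",s,lambda b:(b[...,2]>90),.012,40,(145,155,275,275)))
pr("grips scene",blobs("scene",s,lambda b:(V(b)<30),.048,20,(145,155,275,275)))
pr("panel top",blobs("top",t,lambda b:(b[...,2]>130),.006,2000,(80,125,265,265)))
pr("panel scene",blobs("scene",s,lambda b:(b[...,2]>150),.006,2000,(280,210,530,400)))
E
```

```text
strips scene
(array([413.2, 333.9]), 366.0555555555556, array([604.5, 254. ]), array([42.8, 32.1]), -7.1)
(array([361. , 332.7]), 90.72222222222223, array([651.8, 170.8]), array([174.2,   2.8]), 82.9)
(array([352.8, 301.1]), 702.8888888888888, array([628.3, 180. ]), array([197.4,  93.4]), 59.8)
(array([424.5, 270.2]), 1277.486111111111, array([487.8, 181.4]), array([268.4, 180.5]), 84.0)
[array([188, 211, 201], dtype=uint8), array([17, 13, 15], dtype=uint8), array([192, 217, 205], dtype=uint8), array([73, 89, 51], dtype=uint8), array([190, 211, 203], dtype=uint8), array([187, 211, 200], dtype=uint8)]
strip top
(array([192.5, 223.9]), 321.6666666666667, array([448.9, 144.1]), array([51.5, 36. ]), -7.4)
(array([136.7, 217.1]), 663.3333333333334, array([472.8, 289. ]), array([97.3, 92.4]), 89.5)
(array([236.2, 209.4]), 359.27777777777777, array([509.2,  46.9]), array([169.2,  21.8]), 0.0)
(array([147.3, 158.1]), 265.72222222222223, array([604.6, 252.8]), array([44.8, 35.2]), -7.1)
(array([205.4, 157.4]), 923.5277777777778, array([589.8, 145.5]), array([218.2,  85.5]), 89.1)
bars top fee
[... 1796 characters left out ...]
9.2, 11.2]), 34.9)
(array([211.8, 236.8]), 59.638888888888886, array([ 638.3, -167.7]), array([33.2, 18.9]), -48.0)
(array([210.7, 226.5]), 120.3888888888889, array([ 616.6, -187.4]), array([32.5, 30.8]), -47.5)
(array([168.3, 204.5]), 100.31944444444444, array([ 613.2, -306.1]), array([38.4, 23.3]), 50.3)
(array([250. , 189.8]), 93.91666666666667, array([ 479.2, -187.2]), array([44.6, 22.7]), 35.9)
(array([203.6, 173.8]), 51.27777777777778, array([ 489.6, -311. ]), array([47. , 14.1]), 40.9)
panel top
(array([171.5, 193. ]), 16960.125, array([524., 197.]), array([365.9, 256.5]), 82.9)
panel scene
(array([408.1, 302. ]), 20359.694444444445, array([527.9, 200.2]), array([360.2, 251.6]), 83.0)
```

```bash
python3 - <<'E'
from h import *
t=cv2.imread("pics/top0.png");s=cv2.imread("pics/scene0.png")
print(s[300,303],s[265,345],s[375,440],s[280,480])
def pr(n,l):
    print(n)
    for x in l: print(x)
f=lambda im:im.astype(np.float32)
for th in (95,115,):
  def mk(b):
    b=b.astype(float);v=b.max(2)
    return (v>th)&(np.maximum(b[...,1],b[...,2])-b[...,0]>11)&(b[...,1]-b[...,2]<25)
  pr("strips scene",blobs("scene",s,mk,.008,150,(320,220,480,360)))
pr("bars top feet",blobs("top",t,lambda b:(b[...,2]>165),.012,60,(275,130,430,235)))
print(-ctrl.camera_model("top")["R"].T@ctrl.camera_model("top")["t"],-ctrl.camera_model("scene")["R"].T@ctrl.camera_model("scene")["t"])
pr("black top",blobs("top",t,lambda b:(b.max(2)<120),.006,5000,(100,140,250,250)))
pr("black scene",blobs("scene",s,lambda b:(b.max(2)<60),.006,5000,(300,215,520,380)))
# top strips, visible inner edges
for n,p in dict(a=[(118.5,0)],).items(): pass
E
```

```text
[74 90 52] [4 8 6] [247 251 252] [179 191 196]
strips scene
(array([413.2, 333.9]), 356.52777777777777, array([604.6, 254. ]), array([42.3, 32. ]), -6.9)
(array([353. , 302.2]), 729.2638888888888, array([628.6, 179.9]), array([197. ,  93.9]), 59.9)
(array([396.5, 251.9]), 398.3888888888889, array([445.5, 171.3]), array([154.2,  62.5]), 82.1)
(array([445.8, 280.6]), 832.3055555555555, array([452.9, 184. ]), array([268.4, 106.1]), 82.8)
strips scene
(array([413.2, 333.9]), 347.8055555555556, array([604.5, 254. ]), array([41.7, 31.3]), -7.2)
(array([352.8, 302.1]), 713.8333333333334, array([629.1, 179.6]), array([196.6,  93.8]), 59.6)
(array([396.5, 251.9]), 387.1666666666667, array([445.2, 171.4]), array([154.2,  62. ]), 82.1)
(array([445.8, 280.7]), 811.0416666666666, array([452.2, 183.7]), array([268.6, 105.3]), 82.3)
bars top feet
(array([294.1, 219.3]), 331.5, array([457.8, -89.1]), array([46.9, 46.5]), 89.5)
(array([342.7, 218.4]), 121.40277777777777, array([ 459.1, -202.1]), array([43.7, 27.1]), -12.3)
(array([400.5, 214. ]), 230.68055555555554, array([ 467.7, -330.4]), array([63.7, 27.6]), 27.6)
(array([346.2, 153.6]), 106.3888888888889, array([ 607.1, -210. ]), array([26.5, 26.3]), 88.8)
(array([396.5, 158.2]), 302.5833333333333, array([ 596.5, -325.9]), array([83.3, 27.8]), -18.8)
(array([296.1, 160.1]), 421.125, array([595.3, -96. ]), array([104.5,  28.7]), 28.5)
[ 0.42071901 -0.08673569  0.88087918] [1.15018503 0.33040587 0.77419352]
black top
(array([165.3, 188.2]), 8697.222222222223, array([524.2, 198.9]), array([301.2, 202.8]), 82.8)
black scene
(array([407.3, 300.2]), 12688.361111111111, array([526.2, 199.5]), array([306.4, 209.6]), 82.9)
```

```bash
python3 - <<'E'
from h import *
s=cv2.imread("pics/scene0.png")
def mk(b):
    b=b.astype(float);v=b.max(2)
    m=((v>100)&(np.maximum(b[...,1],b[...,2])-b[...,0]>11)&(b[...,1]-b[...,2]<25)).astype(np.uint8)
    return cv2.morphologyEx(m,cv2.MORPH_OPEN,cv2.getStructuringElement(cv2.MORPH_ELLIPSE,(29,29)))
for x in blobs("scene",s,mk,.008,150,(320,220,480,360)):print(x)
x0,y0,x1,y1=320,220,480,360
b=cv2.resize(s[y0:y1,x0:x1],None,fx=6,fy=6,interpolation=cv2.INTER_CUBIC);m=mk(b)
cs,_=cv2.findContours(m,0,1);cv2.drawContours(b,cs,-1,(0,0,255),2);cv2.imwrite("pics/m1.png",cv2.resize(b,(640,560)))
E
```

```text
(array([413.2, 333.9]), 351.0138888888889, array([604.5, 254. ]), array([41.9, 31.7]), -7.1)
(array([349.7, 296.2]), 574.8888888888889, array([590.8, 121.9]), array([82.8, 32.8]), -6.4)
(array([448.7, 285.7]), 688.2361111111112, array([464. , 270.9]), array([105.6,  32.4]), -7.2)
(array([393.4, 251.9]), 333.73611111111114, array([441.9, 145.8]), array([62.1, 32.1]), -7.3)
```

View pics/m1.png

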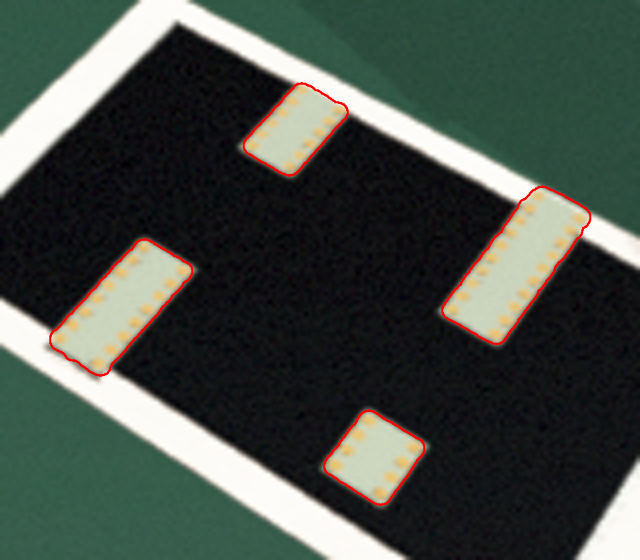

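```bash
cat > go.py <<'E'
# usage: go.py X Y Z YAWdeg  -> remaining displacement from measured pose, in tool axes, and spin
import sys
from h import *
from scipy.spatial.transform import Rotation as Ro
o=ctrl.get_obs();X,Y,Z,yw=map(float,sys.argv[1:5])
R=Ro.from_euler('xyz',o['eef_rot']).as_matrix();yaw=np.arctan2(R[1,0],R[0,0])
d=np.array([X,Y,Z])-o['ee_pos']*1000
dy=(np.radians(yw)-yaw+np.pi)%(2*np.pi)-np.pi
R2=Ro.from_euler('xyz',[np.pi,0,np.radians(yw)]).as_matrix()
print("t",o['time_s'],"pos",np.round(o['ee_pos']*1000,1),"yaw",round(np.degrees(yaw),2),"q6",round(o['qpos'][5],2),"w",round(o['grip_width']*1000,1),"F",np.round(o['force'],1))
print("now axes",np.round(R.T@d,1),"spin",round(-dy,3),"| axes after spin",np.round(R2.T@d,1))
E
python3 -m creep '{"xyz":[[0,0,0],[0,0,0],[0,0,0],[0,0,0],[0,0,0]],"spin":[0.18,0.18,0.18,0.18,0.18]}' 40 20; python3 go.py 595.5 -96 150 28.5
```

```text
time_s: 0.72
ee_pos: [0.245, 0.4923, 0.2271]
eef_rot: [-3.141, 0.001, 1.774]
force: [0.3, -0.6, 0.3]
grip_width: 0.0473
t 0.725 pos [245.  492.3 227.1] yaw 101.64 q6 0.84 w 47.3 F [ 0.3 -0.6  0.3]
now axes [-646.8  224.7   77.3] spin 1.276 | axes after spin [ 27.4 684.2  77.1]
```

```bash
python3 -m creep '{"xyz":[[0,0,0],[0,0,0],[0,0,0],[0,0,0],[0,0,0]],"spin":[0.18,0.18,0.18,0.18,0.18]}' >/dev/null;  python3 -m creep '{"xyz":[[0,0,0],[0,0,0],[0,0,0],[0,50,0],[0,50,0]],"spin":[0.18,0.18,0.016,0,0]}'; python3 go.py 595.5 -96 150 28.5
```

```text
time_s: 1.98
ee_pos: [0.2935, 0.4037, 0.2271]
eef_rot: [3.141, 0.0, 0.509]
force: [1.7, -0.8, 0.2]
grip_width: 0.0403
t 1.975 pos [293.5 403.7 227.1] yaw 29.18 q6 1.93 w 40.3 F [ 1.7 -0.8  0.2]
now axes [ 20.  583.5  77.2] spin 0.012 | axes after spin [ 26.9 583.3  77.1]
```

```bash
python3 -m creep '{"xyz":[[0,55,0],[0,55,0],[0,55,0],[0,55,0],[0,55,0]],"spin":[0.012,0,0,0,0]}' >/dev/null;  python3 -m creep '{"xyz":[[5,55,0],[5,55,0],[5,55,0],[5,55,0],[6,55,0]],"spin":[0,0,0,0,0]}'; python3 go.py 595.5 -96 150 28.5
```

```text
time_s: 3.22
ee_pos: [0.5773, -0.0691, 0.2273]
eef_rot: [-3.141, 0.0, 0.496]
force: [-1.4, -0.2, 0.2]
grip_width: 0.0402
t 3.225 pos [577.3 -69.1 227.3] yaw 28.42 q6 0.89 w 40.2 F [-1.4 -0.2  0.2]
now axes [ 3.3 32.3 77.3] spin -0.001 | axes after spin [ 3.2 32.3 77.3]
```

Candidates for the longest bar: top-view white-footed bars at (297,160) ≈100 mm, (398,157) ≈80 mm, (402,213) ≈60 mm and (345,218) ≈40 mm, plus the pink bars (449,169) and (450,225) and the red one (347,255), which are excluded by colour. The enlarged crop confirms (297,160) as bar_a, (398,157) as bar_b, (402,213) as bar_c and (345,218) as bar_d. The white disc at (294,219) is the jar's cap and (346,156) is the lens.

```bash
python3 -m creep '{"xyz":[[3,32,0],[0,0,40],[0,0,40],[0,0,40],[0,0,25]],"spin":[0,0,0,0,0]}' >/dev/null; python3 -m creep '{"xyz":[[0,0,0]],"spin":[0]}'; python3 go.py 595.5 -96 38 28.5
python3 - <<'E'
from h import *
for n in("scene","top"):
    im=ctrl.camera(n)[:,:,::-1];
    c=im[170:290,190:350] if n=="scene" else im[100:220,220:380]
    cv2.imwrite(f"pics/g_a_{n}.png",cv2.resize(c,None,fx=4,fy=4,interpolation=2))
E
```

```text
time_s: 3.98
ee_pos: [0.5934, -0.094, 0.0807]
eef_rot: [-3.139, 0.003, 0.495]
force: [-0.1, 0.4, 0.9]
grip_width: 0.0396
t 3.975 pos [593.4 -94.   80.7] yaw 28.36 q6 0.86 w 39.6 F [-0.1  0.4  0.9]
now axes [ 1.   2.9 42.7] spin -0.002 | axes after spin [ 0.9  2.8 42.7]
```

View pics/g_a_scene.png

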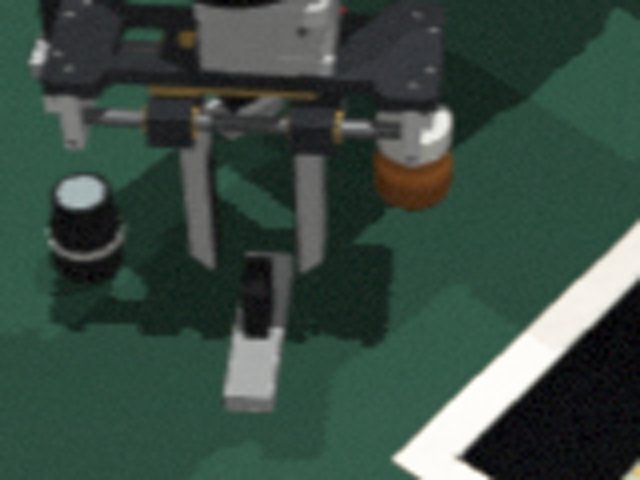

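View pics/g_a_top.png

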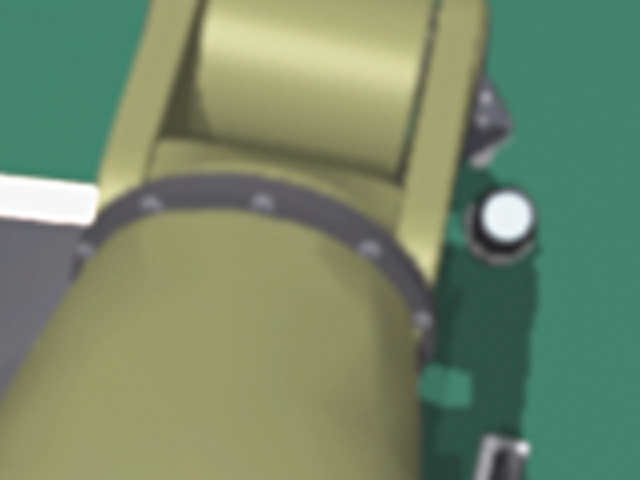

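The scene view shows the fingers straddling the black grip (crop (258,295)), well centred. The arm hides the top view. Descending and gripping.

```bash
python3 -m creep '{"xyz":[[1,3,0],[0,0,22],[0,0,20],[0,0,0],[0,0,0]],"spin":[0,0,0,0,0]}' ; python3 -m creep '{"xyz":[[0,0,0],[0,0,0],[0,0,0],[0,0,0]],"spin":[0,0,0,0]}' 0 30; python3 go.py 595.5 -96 38 28.5
```

```text
time_s: 4.7
ee_pos: [0.597, -0.0965, 0.0411]
eef_rot: [3.141, -0.001, 0.492]
force: [-0.6, -0.4, -0.1]
grip_width: 0.0399
time_s: 5.2
ee_pos: [0.5967, -0.0963, 0.0407]
eef_rot: [-3.142, -0.0, 0.492]
force: [-1.7, 1.5, 2.8]
grip_width: 0.0136
t 5.2 pos [596.7 -96.3  40.7] yaw 28.18 q6 0.86 w 13.6 F [-1.7  1.5  2.8]
now axes [-0.9 -0.8  2.7] spin -0.006 | axes after spin [-0.9 -0.8  2.7]
```

```bash
python3 -m creep '{"xyz":[[0,0,-20],[0,0,-30],[0,0,-40],[0,0,-10],[0,0,0]],"spin":[0,0,0.15,0.16,0.16]}' ; python3 -m creep '{"xyz":[[0,0,0],[0,0,0]],"spin":[0.146,0]}' >/dev/null; python3 go.py 466 270.7 120 -7.1
```

```text
time_s: 5.82
ee_pos: [0.5971, -0.0965, 0.143]
eef_rot: [3.141, -0.003, 0.017]
force: [0.5, 0.3, -2.1]
grip_width: 0.0139
t 6.075 pos [596.7 -96.5 141.5] yaw -7.07 q6 1.47 w 13.9 F [-0.7 -1.1 -2.1]
now axes [-174.9 -348.3   21.3] spin 0.001 | axes after spin [-175.  -348.2   21.5]
```

```bash
python3 -m creep '{"xyz":[[-20,-40,0],[-20,-40,0],[-20,-40,0],[-20,-40,0],[-20,-40,0]],"spin":[0,0,0,0,0]}' >/dev/null; python3 -m creep '{"xyz":[[-20,-40,0],[-20,-40,0],[-20,-40,0],[-15,-28,0],[0,0,10]],"spin":[0,0,0,0,0]}' >/dev/null;python3 -m creep '{"xyz":[[0,0,30],[0,0,0]],"spin":[0,0]}'; python3 go.py 466 270.7 90 -7.1
python3 - <<'E'
from h import *
im=ctrl.camera("scene")[:,:,::-1]; cv2.imwrite("pics/pa_scene.png",im)
cv2.imwrite("pics/pa_s.png",cv2.resize(im[190:350,370:530],None,fx=3.7,fy=3.7,interpolation=2))
im=ctrl.camera("top")[:,:,::-1]; cv2.imwrite("pics/pa_top.png",im)
E
```

```text
time_s: 7.58
ee_pos: [0.4654, 0.2695, 0.0989]
eef_rot: [3.139, 0.003, -0.123]
force: [-1.3, -0.3, -1.1]
grip_width: 0.0139
t 7.575 pos [465.4 269.5  98.9] yaw -7.04 q6 2.15 w 13.9 F [-1.3 -0.3 -1.1]
now axes [ 0.5 -1.3  8.9] spin 0.001 | axes after spin [ 0.5 -1.3  8.9]
```

View pics/pa_s.png

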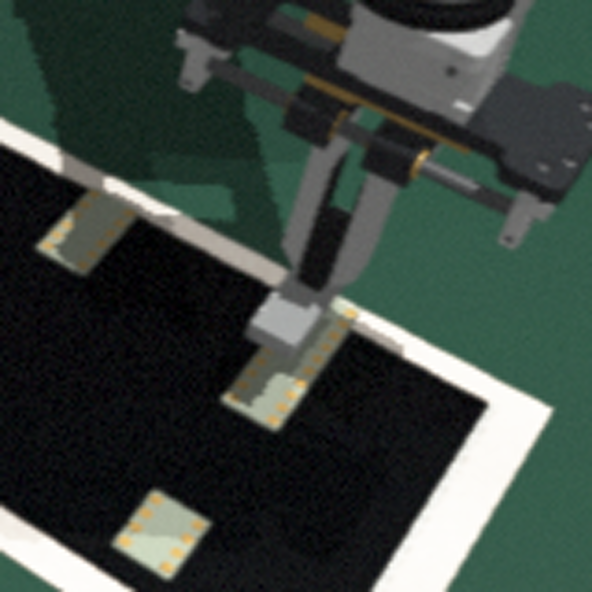

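View pics/pa_top.png

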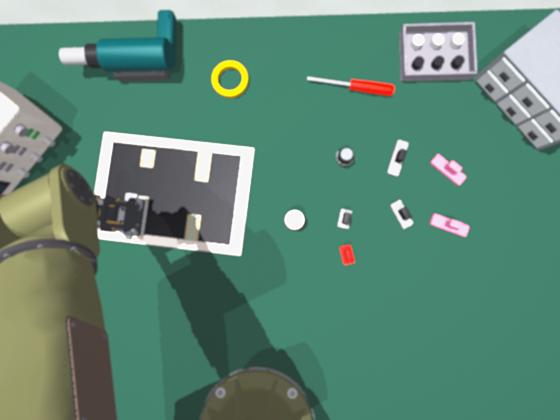

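```bash
cat > ov.py <<'E'
# ov.py img L zoff cropx0 y0 w out : overlay expected held-foot outline (yellow underside, cyan top) from TCP pose
import sys
from h import *
f,L,zo,x0,y0,w,out=sys.argv[1],*map(float,sys.argv[2:7]),sys.argv[7]
x0,y0,w=int(x0),int(y0),int(w)
o=ctrl.get_obs();p=o['ee_pos'];yw=o['eef_rot'][2]
k=590/w;im=cv2.resize(cv2.imread(f)[y0:y0+w,x0:x0+w],None,fx=k,fy=k,interpolation=2)
for h,c in((0,(0,255,255)),(.012,(255,255,0))):
    P=[]
    for a,b in((L/2,12),(L/2,-12),(-L/2,-12),(-L/2,12)):
        X=p+np.array([a*np.cos(yw)-b*np.sin(yw),a*np.sin(yw)+b*np.cos(yw),-zo])/1000+[0,0,h]
        u,v=proj("scene",X);P.append(((u-x0+.5)*k,(v-y0+.5)*k))
    cv2.polylines(im,[np.int32(P)],True,c,1)
cv2.imwrite(out,im)
E
python3 ov.py pics/pa_scene.png 100 40.7 400 230 100 pics/ov_a.png
```

```text
(no output)
```

View pics/ov_a.png

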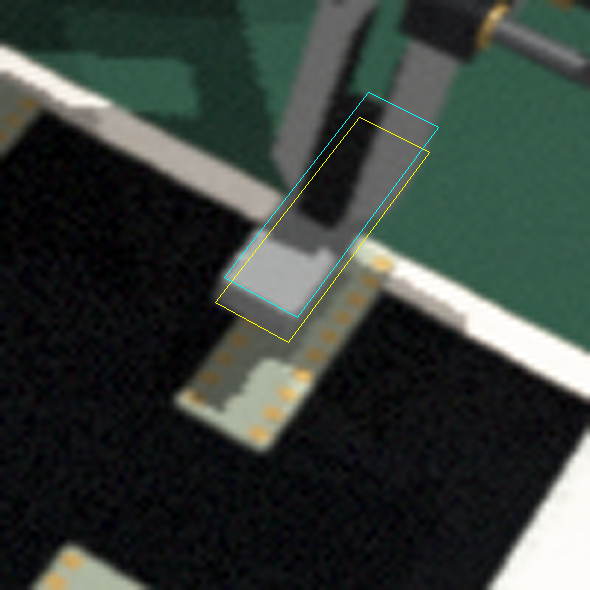

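The overlay matches the held foot's visible end (crop (225–298, 275–340)) to about 1 mm, so there is no offset along the bar. Lowering.

```bash
python3 -m creep '{"xyz":[[0,-1,20],[0,0,20],[0,0,5],[0,0,0]],"spin":[0,0,0,0]}'; python3 go.py 466 270.7 48.7 -7.1
```

```text
time_s: 8.18
ee_pos: [0.4666, 0.2716, 0.0563]
eef_rot: [-3.141, -0.001, -0.124]
force: [0.9, -0.9, -2.0]
grip_width: 0.0144
t 8.175 pos [466.6 271.6  56.3] yaw -7.11 q6 2.15 w 14.4 F [ 0.9 -0.9 -2. ]
now axes [-0.5  1.   7.6] spin -0.0 | axes after spin [-0.5  1.   7.6]
```

```bash
python3 -m creep '{"xyz":[[0,0,4],[0,0,0],[0,0,0]],"spin":[0,0,0]}'; python3 go.py 466 270.7 48.7 -7.1; python3 -m creep '{"xyz":[[0,0,2],[0,0,0]],"spin":[0,0]}'; python3 go.py 466 270.7 48.7 -7.1
python3 - <<'E'
from h import *
im=ctrl.camera("scene")[:,:,::-1]; cv2.imwrite("pics/pa2.png",im)
E
python3 ov.py pics/pa2.png 100 40.7 400 230 100 pics/ov_a2.png
```

```text
time_s: 8.55
ee_pos: [0.4663, 0.2717, 0.0517]
eef_rot: [-3.141, -0.0, -0.124]
force: [-0.0, -0.5, -1.8]
grip_width: 0.014
t 8.55 pos [466.3 271.7  51.7] yaw -7.12 q6 2.15 w 14.0 F [-0.  -0.5 -1.8]
now axes [-0.2  1.   3. ] spin -0.0 | axes after spin [-0.2  1.   3. ]
time_s: 8.8
ee_pos: [0.4661, 0.2716, 0.0493]
eef_rot: [3.141, 0.0, -0.124]
force: [-0.0, 0.1, -1.8]
grip_width: 0.0141
t 8.8 pos [466.1 271.6  49.3] yaw -7.12 q6 2.15 w 14.1 F [-0.   0.1 -1.8]
now axes [-0.   0.9  0.6] spin -0.0 | axes after spin [-0.   0.9  0.6]
```

View pics/ov_a2.png

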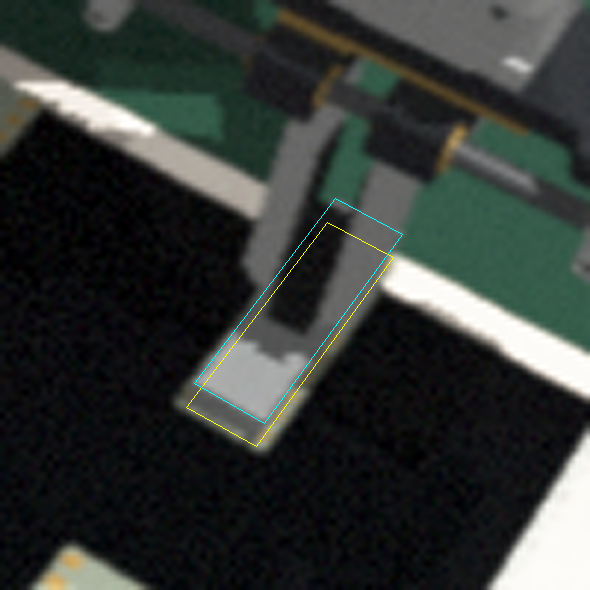

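```bash
python3 -m creep '{"xyz":[[0.5,1,0],[0,0,0.7],[0,0,0.5],[0,0,0]],"spin":[0,0,0,0]}'; python3 go.py 466 270.7 48.7 -7.1
```

```text
time_s: 9.35
ee_pos: [0.4666, 0.2705, 0.0487]
eef_rot: [-3.142, -0.0, -0.124]
force: [-2.9, -2.0, 5.7]
grip_width: 0.0135
t 9.35 pos [466.6 270.5  48.7] yaw -7.11 q6 2.15 w 13.5 F [-2.9 -2.   5.7]
now axes [-0.6 -0.1 -0. ] spin -0.0 | axes after spin [-0.6 -0.1 -0. ]
```

```bash
python3 -m creep '{"xyz":[[0,0,0],[0,0,0],[0,0,0]],"spin":[0,0,0]}' 40; python3 -m creep '{"xyz":[[0,0,-25],[0,0,-40],[0,0,-40],[0,0,-30],[0,0,0]],"spin":[0,0,0,0,0]}' >/dev/null
python3 go.py 597 -326.5 150 -18.9
python3 - <<'E'
from h import *
im=ctrl.camera("scene")[:,:,::-1]; cv2.imwrite("pics/pa3.png",im)
cv2.imwrite("pics/pa3c.png",cv2.resize(im[230:330,400:500],None,fx=5.9,fy=5.9,interpolation=2))
E
```

```text
time_s: 9.72
ee_pos: [0.4666, 0.2706, 0.0482]
eef_rot: [-3.142, -0.0, -0.124]
force: [-0.8, 0.2, 0.1]
grip_width: 0.0389
t 10.35 pos [467.3 270.9 185.2] yaw -7.11 q6 2.15 w 40.4 F [-0.2  0.1 -0.8]
now axes [202.6 576.9  34.6] spin 0.206 | axes after spin [316.3 523.2  35.2]
```

View pics/pa3c.png

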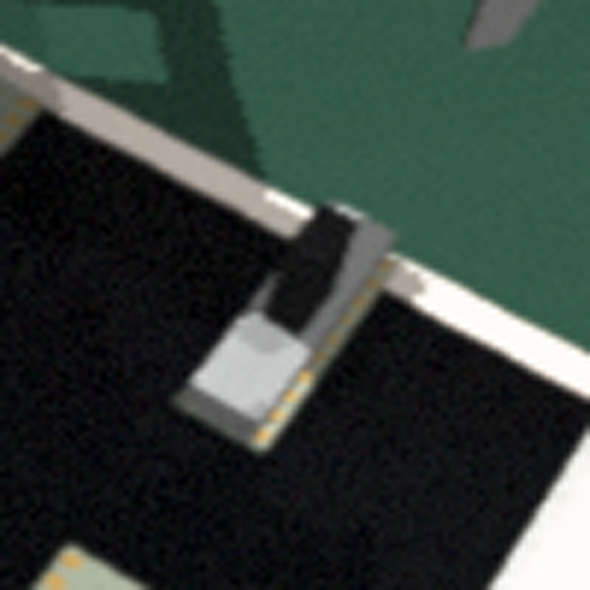

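```bash
python3 - <<'E'
from h import *
f=lambda l:(np.array(l)/5.9-.5+.085+[400,230])
y=np.radians(-7.1);R=np.array([[np.cos(y),np.sin(y)],[-np.sin(y),np.cos(y)]])
for l,z in(([(190,388),(262,422),(312,350),(236,312)],.020),([(186,403),(257,441)],.008),([(172,402),(263,453),(393,260)],.008)):
    print(np.round((cast("scene",f(l),z)-[466,270.7])@R.T,1))
im=cv2.imread("pics/pa3.png")
def foot(b):
    b=b.astype(float);return (b.min(2)>135)&(b[...,1]-b[...,0]<12)
E
```

```text
[[ 52.  -11.4]
 [ 49.5  12.1]
 [ 13.4  11.4]
 [ 14.8 -14.3]]
[[ 48.3 -12. ]
 [ 47.4  12.2]]
[[ 50.8 -15.7]
 [ 50.4  15.7]
 [-49.3  13.2]]
```

Foot a is centred on the strip: ±12 mm foot edges against ±15.7 mm strip edges, and within about 1–2 mm lengthwise. Next is bar_b, top (398,157), the grey-white 80 mm bar and not the pink ones.

```bash
python3 -m creep '{"xyz":[[0,0,0],[0,0,0],[29,48,0],[29,48,0],[29,48,0]],"spin":[0.103,0.103,0,0,0]}' >/dev/null;  python3 -m creep '{"xyz":[[29,48,0],[29,48,0],[29,48,0],[29,48,0],[29,48,0]],"spin":[0,0,0,0,0]}' >/dev/null; python3 -m creep '{"xyz":[[29,48,0],[29,48,0],[26,43,0],[0,0,30],[0,0,0]],"spin":[0,0,0,0,0]}' >/dev/null;python3 go.py 597 -326.5 80 -18.9
```

```text
t 12.275 pos [ 594.5 -326.2  148.9] yaw -18.95 q6 1.35 w 39.9 F [ 1.  -0.3 -0.7]
now axes [ 3.  -0.4 68.9] spin -0.001 | axes after spin [ 2.5 -0.5 68.9]
```

```bash
python3 -m creep '{"xyz":[[2.5,0,30],[0,0,39],[0,0,0]],"spin":[0,0,0]}' >/dev/null;python3 go.py 597 -326.5 40 -18.9
python3 - <<'E'
from h import *
im=ctrl.camera("scene")[:,:,::-1]; cv2.imwrite("pics/gb.png",cv2.resize(im[120:270,100:260],None,fx=3.7,fy=3.7,interpolation=2))
E
```

```text
t 12.65 pos [ 597.3 -326.1   81.9] yaw -18.87 q6 1.35 w 40.0 F [0.7 0.8 0.4]
now axes [ 0.1  0.5 41.9] spin 0.0 | axes after spin [-0.1  0.4 41.9]
```

View pics/gb.png

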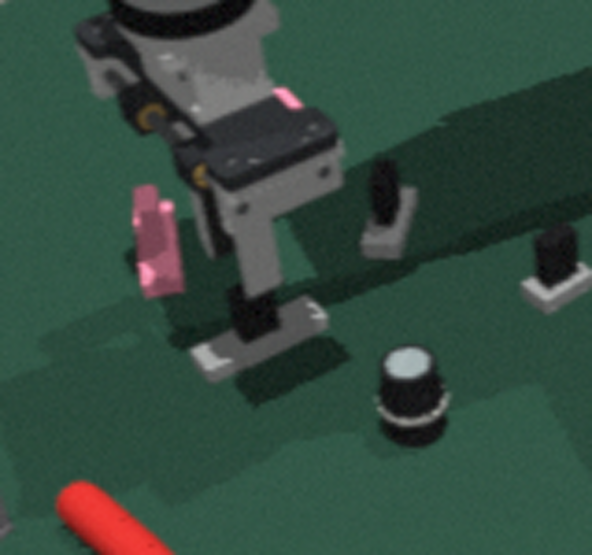

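The fingers straddle bar_b's grip (crop (255,310)), clear of the lens (412,395) and the pink bar (160,245). Descending and gripping.

```bash
python3 -m creep '{"xyz":[[0,0,20],[0,0,21.5],[0,0,0],[0,0,0]],"spin":[0,0,0,0]}' >/dev/null; python3 go.py 597 -326.5 40 -18.9; python3 -m creep '{"xyz":[[0,0,0],[0,0,0],[0,0,0],[0,0,0]],"spin":[0,0,0,0]}' 0 30; python3 go.py 590.8 121.9 40 -7.1
```

```text
t 13.2 pos [ 598.5 -327.6   43.1] yaw -18.92 q6 1.35 w 40.0 F [-0.1  0.5 -0.3]
now axes [-1.7 -0.6  3.1] spin -0.0 | axes after spin [-1.7 -0.6  3.1]
time_s: 13.7
ee_pos: [0.5984, -0.3274, 0.0431]
eef_rot: [-3.142, -0.0, -0.33]
force: [0.2, 0.6, 2.3]
grip_width: 0.0135
t 13.7 pos [ 598.4 -327.4   43.1] yaw -18.92 q6 1.35 w 13.5 F [0.2 0.6 2.3]
now axes [-152.9 -422.6    3. ] spin -0.206 | axes after spin [ -63.1 -444.9    3.1]
```

```bash
python3 -m creep '{"xyz":[[0,0,-20],[0,0,-40],[0,0,-40],[0,0,0],[0,0,0]],"spin":[0,0,-0.103,-0.103,0]}' >/dev/null;  python3 -m creep '{"xyz":[[-6,-44,0],[-6,-44,0],[-6,-44,0],[-6,-44,0],[-6,-44,0]],"spin":[0,0,0,0,0]}' >/dev/null; python3 -m creep '{"xyz":[[-6,-44,0],[-6,-44,0],[-6,-44,0],[-6,-44,0],[-9,-49,0]],"spin":[0,0,0,0,0]}' >/dev/null; python3 -m creep '{"xyz":[[0,0,30],[0,0,15],[0,0,0]],"spin":[0,0,0]}' >/dev/null; python3 go.py 590.8 121.9 51.1 -7.1
python3 - <<'E'
from h import *
im=ctrl.camera("scene")[:,:,::-1]; cv2.imwrite("pics/pb.png",im)
E
python3 ov.py pics/pb.png 80 43.1 300 220 100 pics/ov_b.png
```

```text
t 15.95 pos [590.4 121.3  96.8] yaw -7.22 q6 1.84 w 14.0 F [ 0.3 -0.  -1.6]
now axes [ 0.4 -0.7 45.7] spin -0.002 | axes after spin [ 0.3 -0.6 45.7]
```

View pics/ov_b.png

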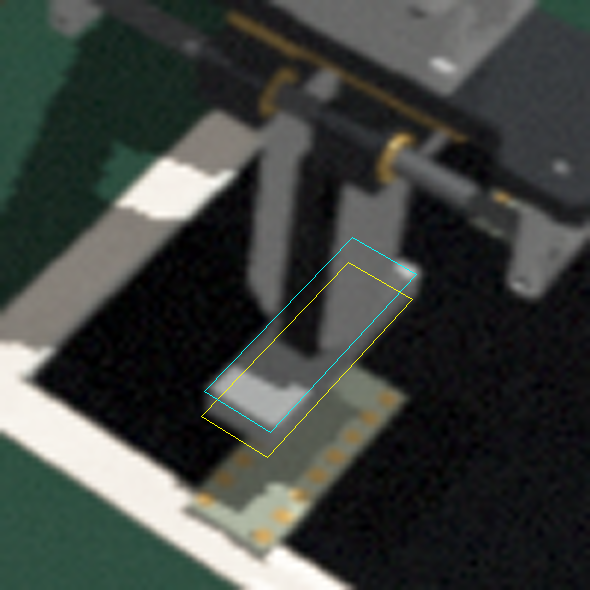

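The foot's front edge (about (210,407)–(270,445)) sits roughly 2–3 mm behind the predicted one, so bar_b was gripped slightly off-centre. I'll lower it, shift +2.5 mm and recheck.

```bash
python3 -m creep '{"xyz":[[2.5,0,20],[0,0,20],[0,0,0],[0,0,0]],"spin":[0,0,0,0]}' >/dev/null; python3 go.py 590.8 121.9 51.1 -7.1
python3 - <<'E'
from h import *
im=ctrl.camera("scene")[:,:,::-1]; cv2.imwrite("pics/pb2.png",im)
cv2.imwrite("pics/pb2c.png",cv2.resize(im[240:340,300:400],None,fx=5.9,fy=5.9,interpolation=2))
E
```

```text
t 16.5 pos [593.5 121.6  57.9] yaw -7.12 q6 1.84 w 13.8 F [ 0.4 -0.5 -1.3]
now axes [-2.7  0.1  6.8] spin -0.0 | axes after spin [-2.7  0.1  6.8]
```

View pics/pb2c.png

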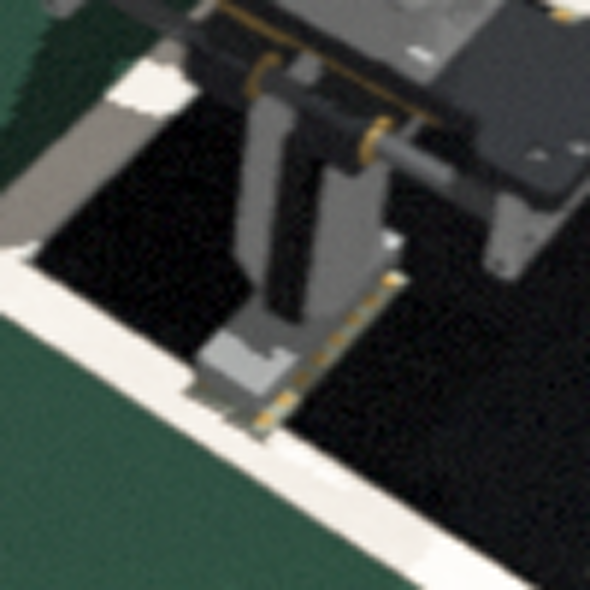

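```bash
python3 -m creep '{"xyz":[[0,0,5.5],[0,0,0],[0,0,0]],"spin":[0,0,0]}' >/dev/null; python3 go.py 593 121.9 51.1 -7.1
python3 - <<'E'
from h import *
im=ctrl.camera("scene")[:,:,::-1]; cv2.imwrite("pics/pb3.png",im)
cv2.imwrite("pics/pb3c.png",cv2.resize(im[265:335,315:385],None,fx=8,fy=8,interpolation=2))
E
```

```text
t 16.925 pos [593.4 121.6  52.4] yaw -7.11 q6 1.84 w 14.1 F [-0.2 -0.3 -1.5]
now axes [-0.4 -0.2  1.3] spin -0.0 | axes after spin [-0.4 -0.2  1.3]
```

View pics/pb3c.png

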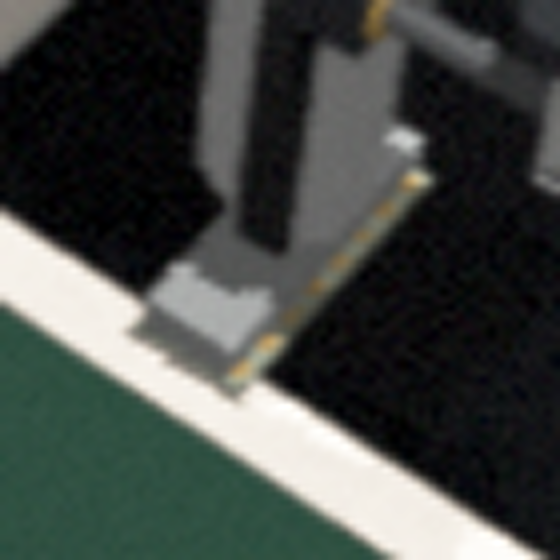

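```bash
python3 - <<'E'
from h import *
f=lambda l:(np.array(l)/8-.5+.06+[315,265])
y=np.radians(-7.1);R=np.array([[np.cos(y),np.sin(y)],[-np.sin(y),np.cos(y)]])
for l,z in(([(150,302),(226,350)],.0213),([(133,332),(236,396),(436,182)],.008)):
    print(np.round((cast("scene",f(l),z)-[590.8,121.9])@R.T,1))
E
python3 ov.py pics/pb3.png 80 43.1 315 265 70 pics/ov_b3.png
```

```text
[[ 40.9 -10.3]
 [ 40.7  10.7]]
[[ 41.7 -13.4]
 [ 41.1  15.1]
 [-40.4  16.8]]
```

View pics/ov_b3.png

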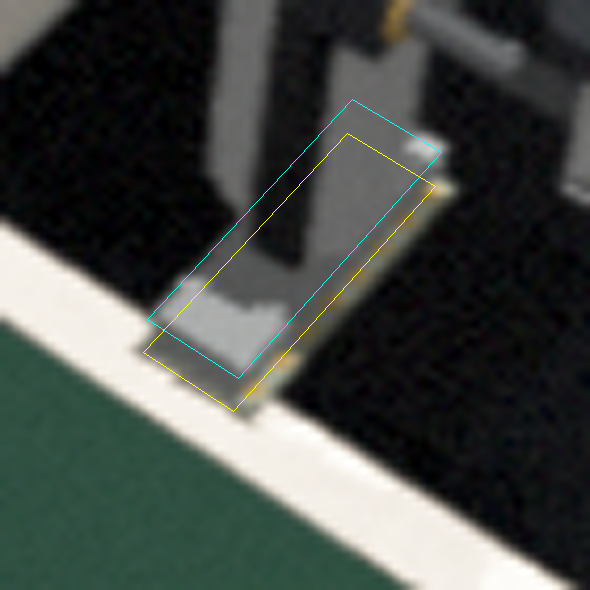

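```bash
python3 -m creep '{"xyz":[[0,-0.7,0],[0,0,1],[0,0,0.7],[0,0,0]],"spin":[0,0,0,0]}' >/dev/null; python3 go.py 593 122.5 51.1 -7.1
```

```text
t 17.475 pos [593.5 122.3  51. ] yaw -7.12 q6 1.84 w 14.0 F [-2.6  0.4  5.7]
now axes [-0.5 -0.1 -0.1] spin -0.0 | axes after spin [-0.5 -0.1 -0.1]
```

Contact (5.7 N). Releasing, rising and checking.

```bash
python3 -m creep '{"xyz":[[0,0,0],[0,0,0],[0,0,0]],"spin":[0,0,0]}' 40 >/dev/null; python3 -m creep '{"xyz":[[0,0,-25],[0,0,-40],[0,0,-40],[0,0,-30],[0,0,0]],"spin":[0,0,0,0,0]}' >/dev/null
python3 go.py 468 -331 150 27.6
python3 - <<'E'
from h import *
im=ctrl.camera("scene")[:,:,::-1]; cv2.imwrite("pics/pb4.png",im)
cv2.imwrite("pics/pb4c.png",cv2.resize(im[265:335,315:385],None,fx=8,fy=8,interpolation=2))
E
```

```text
t 18.475 pos [594.3 122.4 187.8] yaw -7.12 q6 1.84 w 40.0 F [0.5 0.5 0.2]
now axes [-69.3 465.6  37. ] spin -0.606 | axes after spin [-322.   343.3   37.8]
```

View pics/pb4c.png

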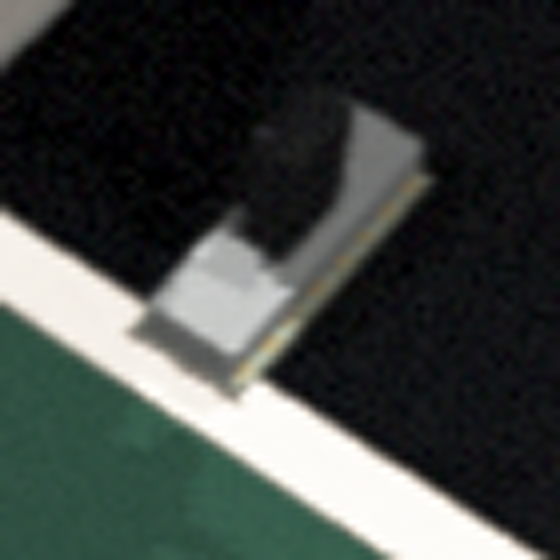

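```bash
python3 - <<'E'
from h import *
f=lambda l:(np.array(l)/8-.5+.06+[315,265])
y=np.radians(-7.1);R=np.array([[np.cos(y),np.sin(y)],[-np.sin(y),np.cos(y)]])
for l,z in(([(150,308),(238,355),(428,142),(350,98)],.020),([(133,332),(236,396),(436,182)],.008)):
    print(np.round((cast("scene",f(l),z)-[590.8,121.9])@R.T,1))
im=cv2.imread("pics/pb4.png")
def foot(b):
    b=b.astype(float);m=((b.min(2)>72)&(b.max(2)-b.min(2)<14)).astype(np.uint8)
    return cv2.morphologyEx(m,cv2.MORPH_OPEN,np.ones((9,9)))
E
```

```text
[[ 41.4  -9.8]
 [ 39.3  13.2]
 [-40.4  12.9]
 [-39.8  -8.8]]
[[ 41.7 -13.4]
 [ 41.1  15.1]
 [-40.4  16.8]]
```

Bar_b is on strip_b within about 1 mm. Next is bar_c, the 60 mm grey-white bar at top (402,213).

```bash
python3 -m creep '{"xyz":[[0,0,0],[0,0,0],[0,0,0],[0,0,0],[-35,37,0]],"spin":[-0.15,-0.15,-0.15,-0.156,0]}' >/dev/null;  python3 -m creep '{"xyz":[[-36,38,0],[-36,38,0],[-36,38,0],[-36,38,0],[-36,38,0]],"spin":[0,0,0,0,0]}' >/dev/null; python3 -m creep '{"xyz":[[-36,38,0],[-36,38,0],[-35,40,0],[0,0,30],[0,0,0]],"spin":[0,0,0,0,0]}' >/dev/null;python3 go.py 468 -331 80 27.6
```

```text
t 20.4 pos [ 465.7 -330.2  152.4] yaw 27.56 q6 0.41 w 39.8 F [ 0.2 -0.9  1.1]
now axes [ 1.9  2.1 72.4] spin -0.001 | axes after spin [ 1.7  1.7 72.4]
```

```bash
python3 -m creep '{"xyz":[[1,1,30],[0,0,41],[0,0,0],[0,0,0]],"spin":[0,0,0,0]}' >/dev/null;python3 go.py 468 -331 40 27.6
python3 - <<'E'
from h import *
im=ctrl.camera("scene")[:,:,::-1]; cv2.imwrite("pics/gc.png",cv2.resize(im[100:250,120:280],None,fx=3.7,fy=3.7,interpolation=2))
E
```

```text
t 20.9 pos [ 469.2 -331.4   86.3] yaw 27.64 q6 0.41 w 40.1 F [-0.5  0.3  0.4]
now axes [-0.9 -0.9 46.3] spin 0.001 | axes after spin [-0.8 -0.9 46.3]
```

View pics/gc.png

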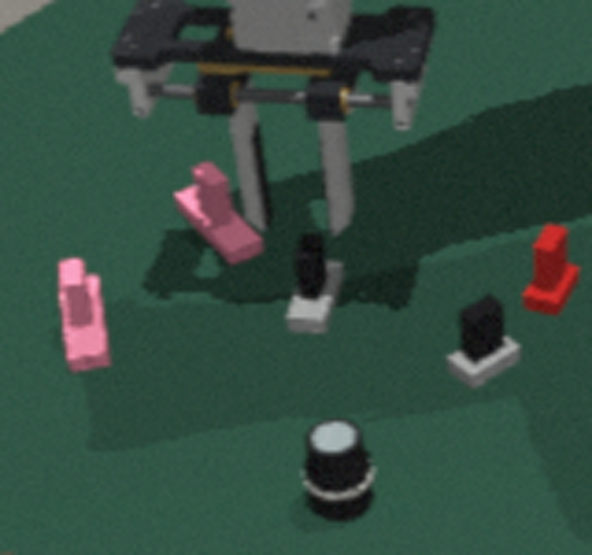

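```bash
python3 -m creep '{"xyz":[[-1,0,22],[0,0,22.5],[0,0,0],[0,0,0]],"spin":[0,0,0,0]}' >/dev/null; python3 go.py 468 -331 40 27.6; python3 -m creep '{"xyz":[[0,0,0],[0,0,0],[0,0,0],[0,0,0]],"spin":[0,0,0,0]}' 0 30; python3 go.py 441.9 145.8 40 -7.1
```

```text
t 21.45 pos [ 468.2 -332.2   41.8] yaw 27.61 q6 0.41 w 40.1 F [-0.9  1.   1.1]
now axes [ 0.4 -1.2  1.8] spin 0.0 | axes after spin [ 0.4 -1.2  1.8]
time_s: 21.95
ee_pos: [0.4676, -0.3318, 0.0403]
eef_rot: [3.141, -0.0, 0.482]
force: [-0.7, 1.0, 3.9]
grip_width: 0.0138
t 21.95 pos [ 467.6 -331.8   40.3] yaw 27.61 q6 0.41 w 13.8 F [-0.7  1.   3.9]
now axes [ 1.985e+02 -4.351e+02  3.000e-01] spin 0.606 | axes after spin [-8.450e+01 -4.707e+02  3.000e-01]
```

```bash
python3 -m creep '{"xyz":[[0,0,-20],[0,0,-45],[0,0,-45],[0,0,0],[0,0,0]],"spin":[0,0,0.15,0.15,0.15]}' >/dev/null;  python3 -m creep '{"xyz":[[0,0,0],[-8,-47,0],[-8,-47,0],[-8,-47,0],[-8,-47,0]],"spin":[0.156,0,0,0,0]}' >/dev/null; python3 -m creep '{"xyz":[[-8,-47,0],[-8,-47,0],[-8,-47,0],[-8,-47,0],[-8,-47,0]],"spin":[0,0,0,0,0]}' >/dev/null; python3 -m creep '{"xyz":[[-12,-47,0],[0,0,30],[0,0,30],[0,0,0]],"spin":[0,0,0,0]}' >/dev/null; python3 go.py 441.9 145.8 48.3 -7.1
python3 - <<'E'
from h import *
im=ctrl.camera("scene")[:,:,::-1]; cv2.imwrite("pics/pc.png",im)
E
python3 ov.py pics/pc.png 60 40.3 350 200 80 pics/ov_c.png
```

```text
t 24.325 pos [441.3 144.8  88.5] yaw -7.11 q6 1.93 w 13.7 F [-0.1  0.  -1.2]
now axes [ 0.7 -1.1 40.2] spin -0.0 | axes after spin [ 0.5 -1.  40.2]
```

View pics/ov_c.png

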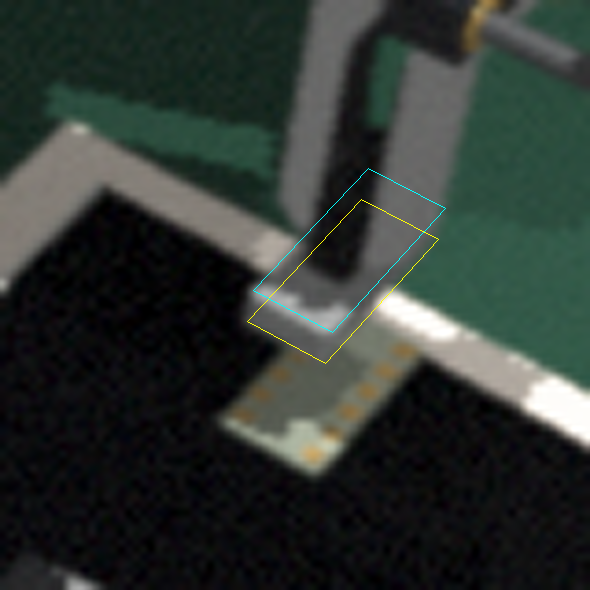

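```bash
python3 -m creep '{"xyz":[[1,-1,18],[0,0,18],[0,0,0],[0,0,0]],"spin":[0,0,0,0]}' >/dev/null; python3 go.py 441.9 145.8 48.3 -7.1
python3 - <<'E'
from h import *
im=ctrl.camera("scene")[:,:,::-1]; cv2.imwrite("pics/pc2.png",im)
E
python3 ov.py pics/pc2.png 60 40.3 360 215 70 pics/ov_c2.png
```

```text
t 24.875 pos [444.2 146.   55.4] yaw -7.13 q6 1.93 w 13.8 F [-0.7 -0.1 -1.3]
now axes [-2.3  0.5  7.1] spin -0.0 | axes after spin [-2.3  0.5  7.1]
```

View pics/ov_c2.png

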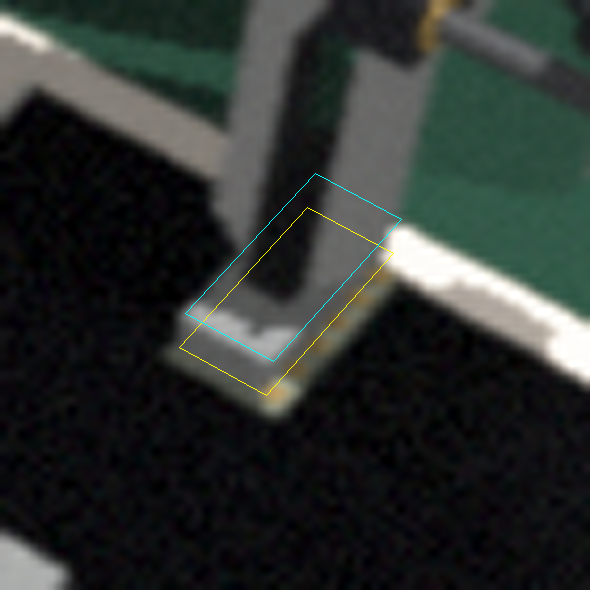

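```bash
python3 -m creep '{"xyz":[[-0.8,0.5,5],[0,0,0],[0,0,0]],"spin":[0,0,0]}' >/dev/null; python3 go.py 441.9 145.8 48.3 -7.1
python3 - <<'E'
from h import *
im=ctrl.camera("scene")[:,:,::-1]; cv2.imwrite("pics/pc3.png",im)
cv2.imwrite("pics/pc3c.png",cv2.resize(im[220:280,365:425],None,fx=9,fy=9,interpolation=2))
E
```

```text
t 25.3 pos [442.6 145.5  49.1] yaw -7.12 q6 1.93 w 13.9 F [ 0.1 -0.3 -1.4]
now axes [-0.8 -0.2  0.8] spin -0.0 | axes after spin [-0.8 -0.2  0.8]
```

View pics/pc3c.png

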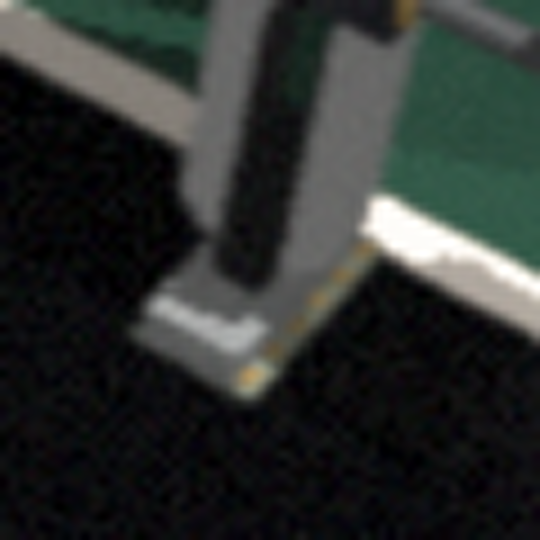

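```bash
python3 - <<'E'
from h import *
f=lambda l:(np.array(l)/9-.5+.055+[365,220])
y=np.radians(-7.1);R=np.array([[np.cos(y),np.sin(y)],[-np.sin(y),np.cos(y)]])
for l,z in(([(147,303),(232,350)],.0208),([(148,328),(234,374)],.0088),([(130,332),(248,398),(378,238)],.008)):
    print(np.round((cast("scene",f(l),z)-[441.9,145.8])@R.T,1))
E
```

```text
[[ 31.3 -12.7]
 [ 31.3   9.2]]
[[ 27.4 -13. ]
 [ 26.9   9.1]]
[[ 30.3 -15.8]
 [ 30.3  14.8]
 [-31.2  12.8]]
```

```bash
python3 -m creep '{"xyz":[[0,-0.7,0],[0,0,1],[0,0,0]],"spin":[0,0,0]}'; python3 go.py 441.9 145.8 48.3 -7.1
```

```text
time_s: 25.72
ee_pos: [0.4429, 0.1463, 0.0483]
eef_rot: [-3.141, -0.0, -0.124]
force: [-1.1, -0.1, 3.4]
grip_width: 0.0139
t 25.725 pos [442.9 146.3  48.3] yaw -7.11 q6 1.94 w 13.9 F [-1.1 -0.1  3.4]
now axes [-0.9  0.6 -0. ] spin -0.0 | axes after spin [-0.9  0.6 -0. ]
```

```bash
python3 -m creep '{"xyz":[[0,0,0],[0,0,0],[0,0,0]],"spin":[0,0,0]}' 40 >/dev/null; python3 -m creep '{"xyz":[[0,0,-25],[0,0,-40],[0,0,-40],[0,0,-30],[0,0,0]],"spin":[0,0,0,0,0]}' >/dev/null
python3 go.py 460 -202.5 150 -12.3
python3 - <<'E'
from h import *
im=ctrl.camera("scene")[:,:,::-1]; cv2.imwrite("pics/pc4.png",im)
cv2.imwrite("pics/pc4c.png",cv2.resize(im[220:280,365:425],None,fx=9,fy=9,interpolation=2))
E
```

```text
t 26.725 pos [443.5 146.4 184.9] yaw -7.12 q6 1.94 w 40.3 F [ 0.1 -0.4 -0.2]
now axes [ 59.5 344.2  34.6] spin 0.09 | axes after spin [ 90.4 337.4  34.9]
```

View pics/pc4c.png

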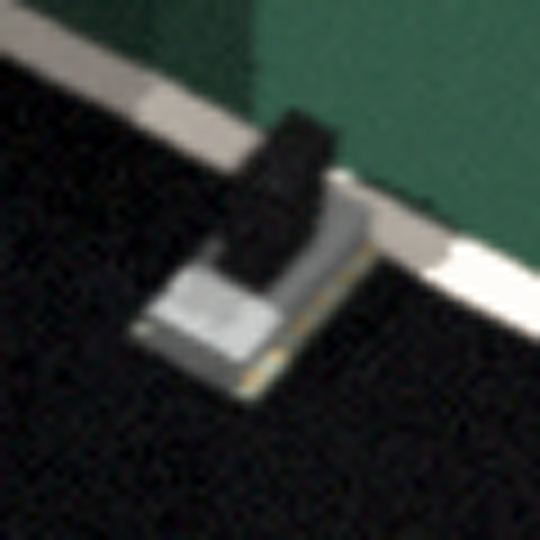

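Bar_c stands on strip_c. Next is bar_d, the grey-white 40 mm bar at top (345,218), not the red one at (347,255).

```bash
python3 -m creep '{"xyz":[[0,0,0],[13,48,0],[13,48,0],[13,48,0],[13,48,0]],"spin":[0.09,0,0,0,0]}' >/dev/null;  python3 -m creep '{"xyz":[[13,48,0],[13,48,0],[12,49,0],[0,0,40],[0,0,0]],"spin":[0,0,0,0,0]}' >/dev/null; python3 go.py 460 -202.5 80 -12.3
python3 - <<'E'
from h import *
f=lambda l:(np.array(l)/9-.5+.055+[365,220])
y=np.radians(-7.1);R=np.array([[np.cos(y),np.sin(y)],[-np.sin(y),np.cos(y)]])
for l,z in(([(147,312),(240,360),(372,208)],.020),([(130,332),(248,400),(378,242)],.008)):
    print(np.round((cast("scene",f(l),z)-[441.9,145.8])@R.T,1))
E
```

```text
t 28.025 pos [ 457.3 -201.7  139.8] yaw -12.32 q6 1.3 w 39.9 F [ 0.2 -0.1 -0.4]
now axes [ 3.2  0.3 59.8] spin -0.0 | axes after spin [ 2.8  0.2 59.8]
[[ 33.  -11.6]
 [ 32.   11.8]
 [-27.4  11.1]]
[[ 30.3 -15.8]
 [ 30.8  15.1]
 [-30.   13.4]]
```

```bash
python3 -m creep '{"xyz":[[2,0,30],[0,0,25],[0,0,0]],"spin":[0,0,0]}' >/dev/null;python3 go.py 460 -202.5 40 -12.3
python3 - <<'E'
from h import *
im=ctrl.camera("scene")[:,:,::-1]; cv2.imwrite("pics/gd.png",cv2.resize(im[110:260,180:340],None,fx=3.7,fy=3.7,interpolation=2));cv2.imwrite("pics/gds.png",im)
im=ctrl.camera("top")[:,:,::-1]; cv2.imwrite("pics/gdt.png",im);cv2.imwrite("pics/gdtc.png",cv2.resize(im[130:255,90:265],None,fx=4.5,fy=4.5,interpolation=2))
E
```

```text
t 28.4 pos [ 460.6 -201.8   87.5] yaw -12.22 q6 1.3 w 40.2 F [-0.1 -0.4  0.5]
now axes [-0.3  0.8 47.5] spin 0.001 | axes after spin [-0.4  0.8 47.5]
```

View pics/gd.png

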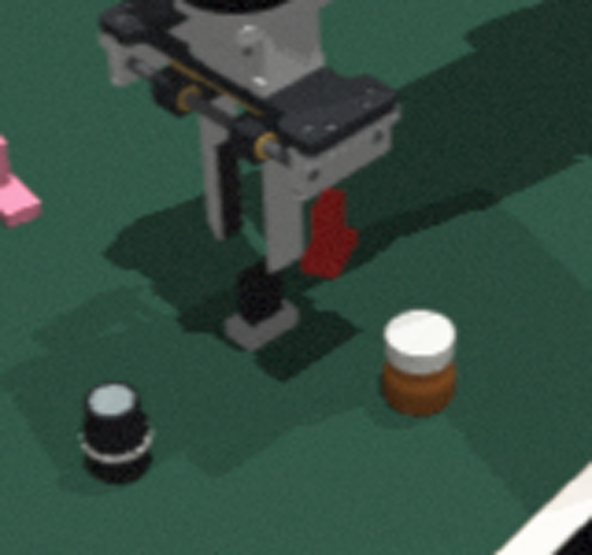

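View pics/gdtc.png

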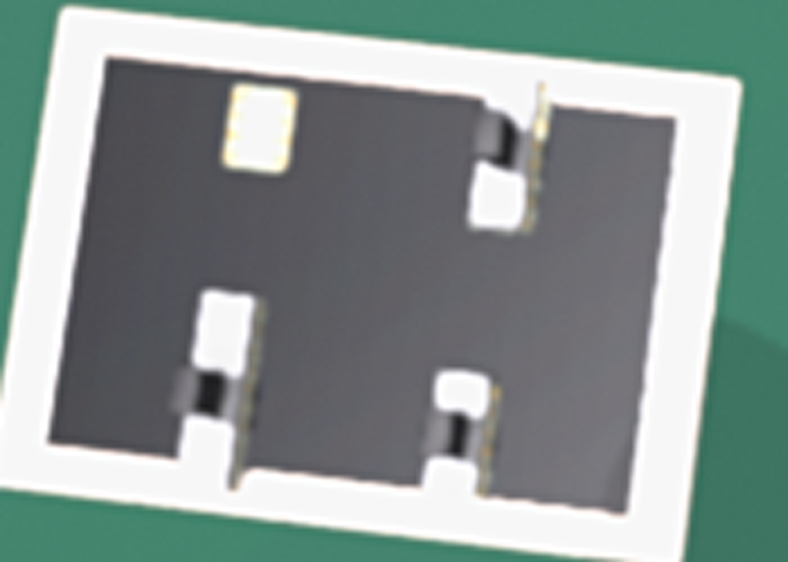

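```bash
cat > prof.py <<'E'
import sys
from h import *
T={'a':(466,270.7,50,1),'b':(590.8,121.9,40,-1),'c':(441.9,145.8,30,1),'d':(604.5,253.7,20,1)}
y=np.radians(-7.1);ex=np.array([np.cos(y),np.sin(y)]);ey=np.array([-np.sin(y),np.cos(y)])
def samp(im,n,c,al,la,z):
    m=[[proj(n,np.r_[(c+a*ex+l*ey)/1000,z]) for l in la] for a in al]
    m=np.float32(m);return cv2.remap(im,m[...,0].copy(),m[...,1].copy(),cv2.INTER_CUBIC).astype(float)
def cross(s,p,th):
    i=[k for k in range(len(p)-1) if (p[k]-th)*(p[k+1]-th)<=0]
    return [round(s[k]+(th-p[k])/(p[k+1]-p[k])*(s[k+1]-s[k]),1) for k in i]
def run(f0,f1,keys):
  for k in keys:
    cx,cy,h,sg=T[k];c=np.array([cx,cy]);s=np.arange(h-12,h+12,.25)*sg
    for nm,f,z in(("strip",f0,.008),("foot",f1,.020)):
        im=cv2.imread(f)[...,2]
        e=cross(s,samp(im,"top",c,s,np.arange(-6,7,1.),z).mean(1),150)
        w=np.arange(-24,24,.25);al=np.arange(h-10,h-4,1.)*sg
        l=cross(w,samp(im,"top",c,al,w,z).mean(0),150)
        print(k,nm,"end",e,"lat",l)
if __name__=="__main__": run("pics/top0.png",sys.argv[1],sys.argv[2])
E
python3 prof.py pics/gdt.png abc
```

```text
a strip end [np.float64(52.6)] lat [np.float64(-18.6), np.float64(17.1)]Traceback (most recent call last):
  File "prof.py", line 20, in <module>
    if __name__=="__main__": run("pics/top0.png",sys.argv[1],sys.argv[2])
                             ~~~^^^^^^^^^^^^^^^^^^^^^^^^^^^^^^^^^^^^^^^^^
  File "prof.py", line 16, in run
    e=cross(s,samp(im,"top",c,s,np.arange(-6,7,1.),z).mean(1),150)
              ~~~~^^^^^^^^^^^^^^^^^^^^^^^^^^^^^^^^^^^
  File "prof.py", line 6, in samp
    m=[[proj(n,np.r_[(c+a*ex+l*ey)/1000,z]) for l in la] for a in al]
        ~~~~^^^^^^^^^^^^^^^^^^^^^^^^^^^^^^^
  File "h.py", line 9, in proj
    m=ctrl.camera_model(n);c=m['R']@np.asarray(X,float)+m['t']
ValueError: time passes only in moves, steps and waits
```

```bash
sed -i 's/ctrl.camera_model(n)/cm(n)/; s/^from station import ctrl/from station import ctrl\nimport functools\ncm=functools.lru_cache(None)(lambda n:ctrl.camera_model(n))/' h.py; head -6 h.py; python3 prof.py pics/gdt.png abc
```

```text
import cv2,numpy as np
from station import ctrl
import functools
cm=functools.lru_cache(None)(lambda n:ctrl.camera_model(n))
def cast(n,uv,z):
    m=cm(n);uv=np.asarray(uv,float).reshape(-1,2)
a strip end [np.float64(52.6)] lat [np.float64(-18.6), np.float64(17.1)]
a foot end [np.float64(52.6)] lat [np.float64(-16.4), np.float64(12.4)]
b strip end [np.float64(-43.7)] lat [np.float64(-19.0), np.float64(17.3)]
b foot end [np.float64(-43.3)] lat [np.float64(-17.5), np.float64(13.9)]
c strip end [np.float64(33.0)] lat [np.float64(-19.1), np.float64(17.7)]
c foot end [np.float64(35.2)] lat [np.float64(-19.1), np.float64(13.9)]
```

Both views agree that bar_c stands about 2 mm too far towards +x, while a and b are within about 0.5 mm lengthwise. Bar_d is still untouched, so I go back and mend bar_c first.

```bash
python3 -m creep '{"xyz":[[0,0,-50],[0,0,-47],[0,0,0],[-13,-48,0],[-13,-48,0]],"spin":[0,0,-0.09,0,0]}' >/dev/null;  python3 go.py 442.9 146.3 160 -7.1
```

```text
t 29.125 pos [ 447.  -103.1  186.7] yaw -7.16 q6 1.39 w 39.7 F [ 0.8 -0.7  0.6]
now axes [ -35.2 -246.9   26.5] spin -0.001 | axes after spin [ -34.9 -247.    26.7]
```

```bash
python3 -m creep '{"xyz":[[-10,-49,0],[-10,-49,0],[-10,-49,0],[-10,-49,0],[-10,-49,0]],"spin":[0,0,0,0,0]}' >/dev/null;  python3 go.py 442.9 146.3 90 -7.1
```

```text
t 29.75 pos [427.7 147.  186.9] yaw -7.1 q6 1.94 w 39.9 F [0.5 0.3 0.4]
now axes [14.9 -1.1 96.9] spin 0.0 | axes after spin [15.1 -1.2 96.9]
```

```bash
python3 -m creep '{"xyz":[[15,0,0],[0,0,45],[0,0,45],[0,0,0]],"spin":[0,0,0,0]}' >/dev/null;  python3 go.py 442.9 146.3 48.5 -7.1
```

```text
t 30.25 pos [442.  142.5  94. ] yaw -7.15 q6 1.93 w 40.3 F [ 0.2 -0.3  1.5]
now axes [ 0.6 -4.  45.5] spin -0.001 | axes after spin [ 0.4 -3.9 45.5]
```

```bash
python3 -m creep '{"xyz":[[0.5,-4,0],[0,0,22],[0,0,21.5],[0,0,0]],"spin":[0,0,0,0]}' >/dev/null;  python3 go.py 442.9 146.3 48.3 -7.1; python3 -m creep '{"xyz":[[0,0,0],[0,0,0],[0,0,0],[0,0,0]],"spin":[0,0,0,0]}' 0 30;python3 go.py 442.9 146.3 48.3 -7.1
```

```text
t 30.75 pos [444.2 147.3  52.5] yaw -7.12 q6 1.94 w 40.0 F [ 0.1  0.4 -0.6]
now axes [-1.2  1.2  4.2] spin -0.0 | axes after spin [-1.2  1.2  4.2]
time_s: 31.25
ee_pos: [0.4439, 0.1472, 0.052]
eef_rot: [-3.141, -0.001, -0.124]
force: [-1.3, -1.3, 6.2]
grip_width: 0.0139
t 31.25 pos [443.9 147.2  52. ] yaw -7.12 q6 1.94 w 13.9 F [-1.3 -1.3  6.2]
now axes [-0.9  1.   3.7] spin -0.0 | axes after spin [-0.9  1.   3.7]
```

```bash
python3 -m creep '{"xyz":[[0,0,-4],[-2,0,0],[0,0,0],[0,0,0]],"spin":[0,0,0,0]}' >/dev/null;  python3 go.py 442 147.2 52 -7.1; python3 -m creep '{"xyz":[[0,0,3],[0,0,1.2],[0,0,0]],"spin":[0,0,0]}';python3 go.py 442 147.2 52 -7.1
```

```text
t 31.75 pos [441.6 147.4  55.4] yaw -7.12 q6 1.94 w 13.8 F [ 0.4 -0.3 -1.8]
now axes [0.4 0.2 3.4] spin -0.0 | axes after spin [0.4 0.2 3.4]
time_s: 32.12
ee_pos: [0.4418, 0.1475, 0.052]
eef_rot: [3.142, -0.0, -0.124]
force: [-7.0, -0.8, 14.3]
grip_width: 0.014
t 32.125 pos [441.8 147.5  52. ] yaw -7.11 q6 1.94 w 14.0 F [-7.  -0.8 14.3]
now axes [0.3 0.2 0. ] spin -0.0 | axes after spin [0.3 0.2 0. ]
```

```bash
python3 -m creep '{"xyz":[[0,0,-0.6],[0,0,0],[0,0,0],[0,0,0]],"spin":[0,0,0,0]}' >/dev/null; python3 go.py 442 147.2 52 -7.1; python3 -m creep '{"xyz":[[0,0,0],[0,0,0],[0,0,0]],"spin":[0,0,0]}' 40 >/dev/null; python3 -m creep '{"xyz":[[0,0,-25],[0,0,-40],[0,0,-40],[0,0,-30],[0,0,0]],"spin":[0,0,0,0,0]}' >/dev/null
python3 -m creep '{"xyz":[[12,48,0],[12,48,0],[12,48,0],[0,0,0],[0,0,0]],"spin":[0,0,0,0.045,0.045]}' >/dev/null
python3 go.py 460 -202.5 150 -12.3
python3 - <<'E'
from h import *
im=ctrl.camera("scene")[:,:,::-1]; cv2.imwrite("pics/pc5.png",im)
cv2.imwrite("pics/pc5c.png",cv2.resize(im[220:280,365:425],None,fx=9,fy=9,interpolation=2))
im=ctrl.camera("top")[:,:,::-1]; cv2.imwrite("pics/pc5t.png",im)
E
python3 prof.py pics/pc5t.png abc
```

```text
t 32.625 pos [441.7 147.5  52. ] yaw -7.11 q6 1.94 w 14.0 F [-3.5  0.2  5.6]
now axes [0.3 0.2 0. ] spin -0.0 | axes after spin [0.3 0.2 0. ]
t 34.25 pos [459.2  -0.6 185.6] yaw -12.44 q6 1.71 w 39.9 F [-0.1 -0.4 -0.4]
now axes [ 44.4 197.   35.6] spin -0.002 | axes after spin [ 43.8 197.1  35.6]
a strip end [np.float64(52.6)] lat [np.float64(-18.6), np.float64(17.1)]
a foot end [np.float64(52.8)] lat [np.float64(-16.7), np.float64(12.5)]
b strip end [np.float64(-43.7)] lat [np.float64(-19.0), np.float64(17.3)]
b foot end [np.float64(-33.3)] lat [np.float64(-24.0), np.float64(-20.0), np.float64(-20.0)]
c strip end [np.float64(33.0)] lat [np.float64(-19.1), np.float64(17.7)]
c foot end [] lat []
```

View pics/pc5c.png

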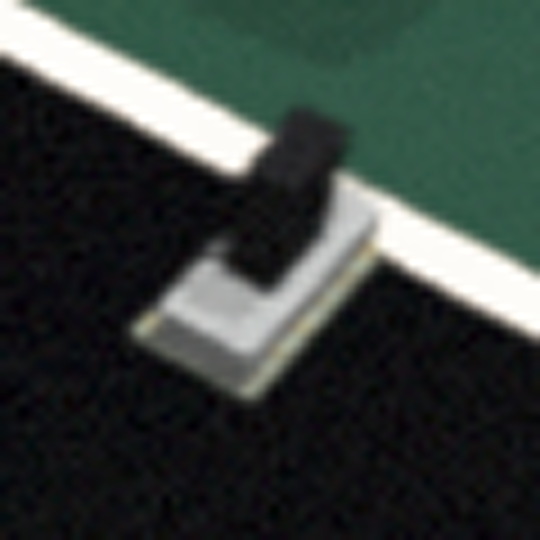

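Bar_c now shows even pale margins in the scene view; the arm hides b and c from the top here. On to bar_d.

```bash
python3 -m creep '{"xyz":[[11,49,0],[11,49,0],[11,49,0],[11,50,0],[0,0,40]],"spin":[0,0,0,0,0]}' >/dev/null; python3 -m creep '{"xyz":[[0,0,30],[0,0,28],[0,0,0],[0,0,0]],"spin":[0,0,0,0]}' >/dev/null;python3 go.py 460 -202.5 41 -12.3
python3 - <<'E'
from h import *
im=ctrl.camera("top")[:,:,::-1]; cv2.imwrite("pics/pc6t.png",im)
E
python3 prof.py pics/pc6t.png abc
```

```text
t 35.475 pos [ 461.1 -201.8   89.7] yaw -12.23 q6 1.3 w 40.2 F [ 0.6 -0.6  0.4]
now axes [-0.9  0.9 48.7] spin 0.001 | axes after spin [-0.9  0.9 48.7]
a strip end [np.float64(52.6)] lat [np.float64(-18.6), np.float64(17.1)]
a foot end [np.float64(52.6)] lat [np.float64(-16.5), np.float64(12.4)]
b strip end [np.float64(-43.7)] lat [np.float64(-19.0), np.float64(17.3)]
b foot end [np.float64(-43.3)] lat [np.float64(-17.5), np.float64(13.9)]
c strip end [np.float64(33.0)] lat [np.float64(-19.1), np.float64(17.7)]
c foot end [np.float64(32.9)] lat [np.float64(-21.7), np.float64(14.9)]
```

```bash
python3 -m creep '{"xyz":[[-2,0.5,0],[0,0,24],[0,0,23],[0,0,0],[0,0,0]],"spin":[0,0,0,0,0]}' >/dev/null; python3 go.py 460 -202.5 41 -12.3; python3 -m creep '{"xyz":[[0,0,0],[0,0,0],[0,0,0],[0,0,0]],"spin":[0,0,0,0]}' 0 30; python3 go.py 604.5 253.7 41 -7.1
```

```text
t 36.15 pos [ 459.1 -202.1   43.1] yaw -12.27 q6 1.3 w 39.9 F [ 0.2  0.  -0.1]
now axes [1.  0.2 2.1] spin 0.001 | axes after spin [1.  0.2 2.1]
time_s: 36.65
ee_pos: [0.4588, -0.2019, 0.0422]
eef_rot: [3.141, -0.0, -0.214]
force: [-0.5, 0.5, 3.5]
grip_width: 0.0136
t 36.65 pos [ 458.8 -201.9   42.2] yaw -12.27 q6 1.3 w 13.6 F [-0.5  0.5  3.5]
now axes [  45.6 -476.2    1.2] spin -0.09 | axes after spin [  88.3 -470.1    1.2]
```

```bash
python3 -m creep '{"xyz":[[0,0,-20],[0,0,-50],[0,0,-50],[0,0,0],[8,-47,0]],"spin":[0,0,-0.045,-0.045,0]}' >/dev/null;  python3 -m creep '{"xyz":[[9,-47,0],[9,-47,0],[9,-47,0],[9,-47,0],[9,-47,0]],"spin":[0,0,0,0,0]}' >/dev/null; python3 -m creep '{"xyz":[[9,-47,0],[9,-47,0],[9,-47,0],[8,-47,0],[0,0,0]],"spin":[0,0,0,0,0]}' >/dev/null; python3 -m creep '{"xyz":[[0,0,40],[0,0,30],[0,0,0]],"spin":[0,0,0]}' >/dev/null; python3 go.py 604.5 253.7 50.2 -7.1
python3 - <<'E'
from h import *
im=ctrl.camera("scene")[:,:,::-1]; cv2.imwrite("pics/pd.png",im)
E
python3 ov.py pics/pd.png 40 42.2 375 280 80 pics/ov_d.png
```

```text
t 38.9 pos [603.  252.5  89.6] yaw -7.15 q6 2.04 w 14.0 F [ 0.4 -0.2 -0.7]
now axes [ 1.5 -1.5 39.4] spin -0.001 | axes after spin [ 1.3 -1.4 39.4]
```

View pics/ov_d.png

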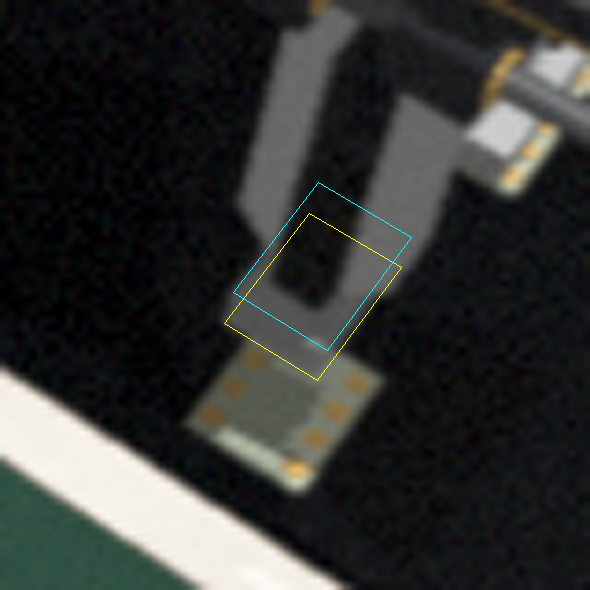

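```bash
python3 -m creep '{"xyz":[[0.5,-0.5,18],[0,0,18],[0,0,0],[0,0,0]],"spin":[0,0,0,0]}' >/dev/null; python3 go.py 604.5 253.7 50.2 -7.1
python3 - <<'E'
from h import *
im=ctrl.camera("scene")[:,:,::-1]; cv2.imwrite("pics/pd2.png",im)
E
python3 ov.py pics/pd2.png 40 42.2 380 300 60 pics/ov_d2.png
```

```text
t 39.45 pos [604.9 254.2  56.2] yaw -7.11 q6 2.04 w 13.7 F [ 0.6  0.1 -1.1]
now axes [-0.4  0.5  6. ] spin -0.0 | axes after spin [-0.4  0.5  6. ]
```

View pics/ov_d2.png

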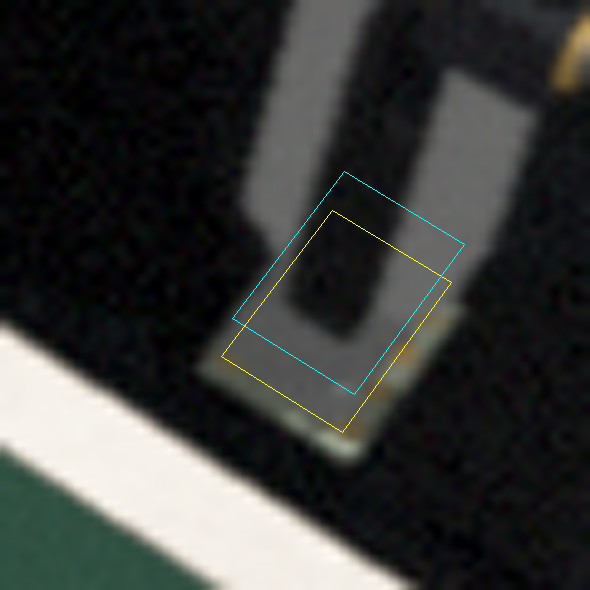

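```bash
python3 -m creep '{"xyz":[[0.5,0.3,4.5],[0,0,0],[0,0,0]],"spin":[0,0,0]}' >/dev/null; python3 go.py 604.5 253.7 50.2 -7.1
python3 -m creep '{"xyz":[[0,0,1],[0,0,0],[0,0,0]],"spin":[0,0,0]}' >/dev/null; python3 go.py 604.5 253.7 50.2 -7.1
python3 - <<'E'
from h import *
im=ctrl.camera("scene")[:,:,::-1]; cv2.imwrite("pics/pd3.png",im)
E
python3 ov.py pics/pd3.png 40 42.2 380 300 60 pics/ov_d3.png
```

```text
t 39.875 pos [605.3 253.7  51.6] yaw -7.12 q6 2.04 w 13.6 F [-0.4  0.7 -1.6]
now axes [-0.7  0.1  1.4] spin -0.0 | axes after spin [-0.7  0.1  1.4]
t 40.25 pos [605.2 253.7  50.5] yaw -7.12 q6 2.04 w 13.4 F [-0.3 -0.6 -2.1]
now axes [-0.7  0.1  0.3] spin -0.0 | axes after spin [-0.7  0.1  0.3]
```

View pics/ov_d3.png

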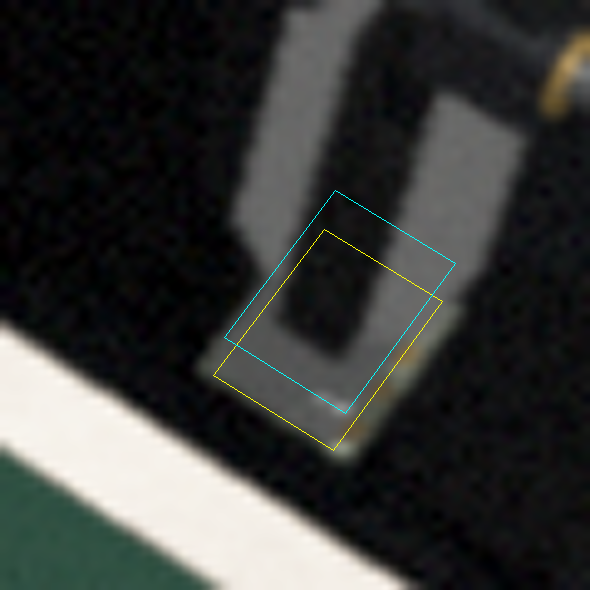

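```bash
python3 -m creep '{"xyz":[[0.3,-0.3,0.6],[0,0,0.4],[0,0,0]],"spin":[0,0,0]}' >/dev/null; python3 go.py 604.5 253.7 50.2 -7.1
```

```text
t 40.675 pos [605.6 253.9  50.3] yaw -7.12 q6 2.04 w 14.1 F [-5.5 -2.3  7.5]
now axes [-1.   0.4  0.1] spin -0.0 | axes after spin [-1.   0.4  0.1]
```

Contact (7.5 N). Releasing, rising and moving clear to check.

```bash
python3 -m creep '{"xyz":[[0,0,0],[0,0,0],[0,0,0]],"spin":[0,0,0]}' 40 >/dev/null; python3 -m creep '{"xyz":[[0,0,-25],[0,0,-40],[0,0,-40],[0,0,-40],[0,0,0]],"spin":[0,0,0,0,0]}' >/dev/null
python3 -m creep '{"xyz":[[0,50,0],[0,50,0],[0,50,0],[0,50,0],[0,50,0]],"spin":[0,0,0,0,0]}' >/dev/null
python3 -m creep '{"xyz":[[-20,50,0],[-20,50,0],[0,50,0],[0,0,0],[0,0,0]],"spin":[0,0,0,0,0]}'
python3 - <<'E'
from h import *
im=ctrl.camera("scene")[:,:,::-1]; cv2.imwrite("pics/f_s.png",im)
cv2.imwrite("pics/f_sc.png",cv2.resize(im[210:390,280:530],None,fx=3.2,fy=3.2,interpolation=2))
im=ctrl.camera("top")[:,:,::-1]; cv2.imwrite("pics/f_t.png",im)
E
python3 prof.py pics/f_t.png abcd
```

```text
time_s: 42.92
ee_pos: [0.5162, -0.1376, 0.1938]
eef_rot: [-3.141, 0.001, -0.124]
force: [0.6, 0.7, -0.4]
grip_width: 0.04
a strip end [np.float64(52.6)] lat [np.float64(-18.6), np.float64(17.1)]
a foot end [np.float64(52.5)] lat [np.float64(-16.3), np.float64(12.2)]
b strip end [np.float64(-43.7)] lat [np.float64(-19.0), np.float64(17.3)]
b foot end [np.float64(-43.2)] lat [np.float64(-17.1), np.float64(13.8), np.float64(13.8)]
c strip end [np.float64(33.0)] lat [np.float64(-19.1), np.float64(17.7)]
c foot end [np.float64(32.7)] lat [np.float64(-21.6), np.float64(14.7)]
d strip end [np.float64(22.9), np.float64(28.3)] lat [np.float64(-18.7), np.float64(17.0)]
d foot end [np.float64(15.4), np.float64(22.3), np.float64(26.3)] lat [np.float64(-15.7), np.float64(-5.0)]
```

View pics/f_sc.png

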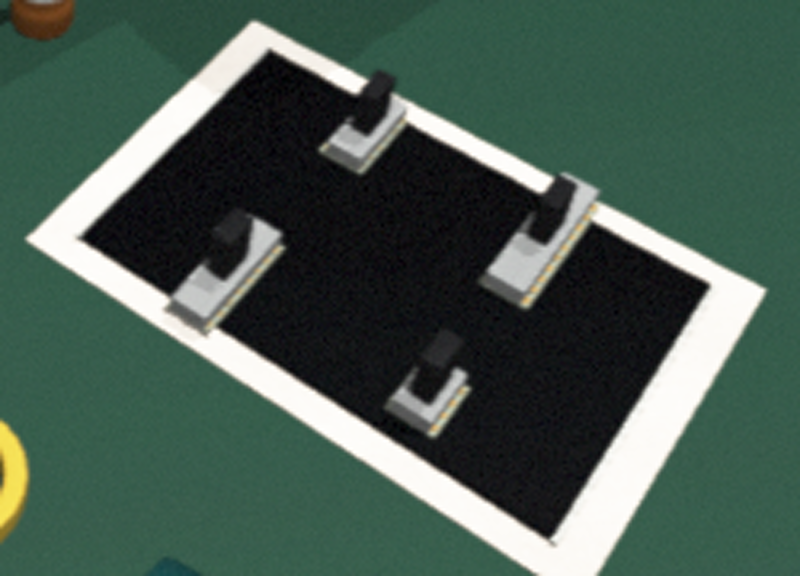

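View pics/f_t.png

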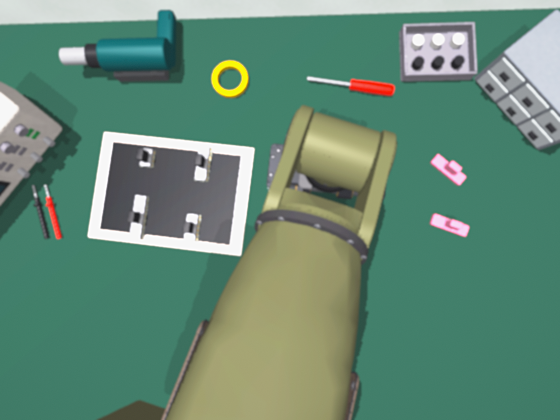

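```bash
python3 - <<'E'
import prof;from h import *
prof.T['d']=(604.5,253.7,20,-1)
prof.run("pics/top0.png","pics/f_t.png","d")
a=cv2.imread("pics/scene0.png");b=cv2.imread("pics/f_s.png")
cv2.imwrite("pics/cmp.png",np.hstack([cv2.resize(i[120:290,130:330],None,fx=2,fy=2) for i in(a,b)]))
E
```

```text
d strip end [np.float64(-22.4)] lat [np.float64(-18.9), np.float64(17.1)]
d foot end [np.float64(-10.2), np.float64(-21.8)] lat [np.float64(-14.5), np.float64(12.3)]
```

View pics/cmp.png

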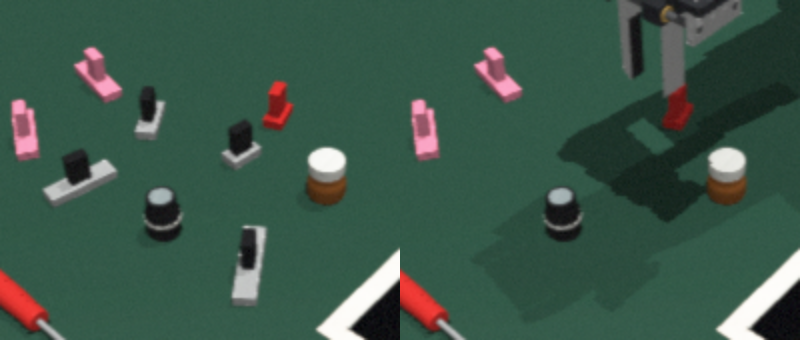

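The lens (left at (162,213), right at the same offset), the jar and the coloured look-alikes are unmoved. All four bars stand squarely on their strips. Handing in.

```bash
python3 -c "
from station import ctrl
print(ctrl.get_obs()['time_s'],ctrl.hand_in())"
```

```text
the job is handed in; nothing more can be done
43.025 None
```

All four press bars are standing on the strips of matching length, placed longest to shortest, and the job was handed in at 43 s of the 112 s allowed.

- **Placement:** the last top-camera check puts every foot within about 0.6 mm of its strip lengthwise. Crosswise each is about 1–1.5 mm from centre or better, fully on its strip and lying along it.
- **Lens and jar:** they and the pink and red look-alikes look unmoved when the before and after scene views are compared. The gripper was empty and clear of everything at hand-in.
- **Bar c needed a second go:** I first set it about 2 mm too far along its strip. I noticed while hovering over bar d, went back and corrected it, and only then picked up bar d, so the order still holds.
- **Camera disagreement on bar a:** the top view reads it about 1–1.5 mm off centre crosswise, while the scene view reads it centred within about 0.5 mm. I left it as it was.
- **Forces:** the highest reading I saw was about 16 N, while re-seating bar c; the other placings read about 4–10 N.

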